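Clamp a tube for laser marking with a quarter-turn channel nut

TASK

Clamp the aluminium tube on the sloped marking fixture: lay it gently in the pair of V-blocks, about centred between them, then swing the steel strap over it as far as it goes. Then lock the strap: put the red-handled spring nut down through the fork of the strap into the channel slot, push it in against its spring, turn it a quarter turn and let it come up so that its grooves catch under the channel lips and the strap presses on the tube. Leave everything else on the bench where it is.

Things in the scene. Friction and masses are not known exactly. Their poses are not given: they have to be found in the camera images.
- channel: Steel strut channel, 41 wide, 21 high, 205 mm long, fixed at 30 degrees on a plywood stand. Frame tilted with it: x across (along a tube in the V-blocks), y up the slope, z square out of its open face. Origin: mid-slot, on the lips' top faces, below the closed strap's fork: the nut goes in here (y -15 to 12 mm will do). It runs from y -65 to 140 mm.
- slot (a point): Same point as the channel's origin: the slot's mouth. Slot 19.5 mm wide between lips whose edges, 2.5 mm thick, turn in to 6 mm deep; inside it is 37 mm wide, its floor 19 mm deep.
- vee (a point): Where the tube's centre belongs: midway between two steel 90 degree V-blocks, in the channel's frame y 60, z 25 mm (tube along x). The blocks stand at x 30 to 48 mm either side, 44 mm wide, top at z 22; between them only a flat plate, top at z 6.
- tube: Aluminium tube, closed ends, 24 mm diameter, 130 mm long, 0.1 to 0.2 kg, blue band near one end; either way round will do. Origin at its middle on the axis, x along it. Starts level, axis 34 mm above the bench, in the notches of the plywood rest.
- rest: Plywood rest under the tube, fixed: base 120 x 64 x 8 mm, two notched boards 8 mm thick at x -45 and 45 mm, 50 mm wide, 34 mm high. Origin at the centre of its underside, x along the tube. Free between the boards.
- swivel (a joint): Swing of the strap about its post (radius 6 mm, along the channel's z at x 0, y 115 mm), rad: 0 = closed, at its stop, lying down the slope (-y) over tube and slot; starts at 1.35 to 1.75, pointing to the channel's +x. Stays where it is left (friction 0.06 N m).
- strap: Steel strap 26 mm wide, 5 thick. Origin on the post axis at the strap's underside, 41 mm above the lips; its -y runs to the free end. From 92 to 138 mm out it is a fork, open at the end, gap 24, 48 mm over the prongs. Its rubber pad clears a seated tube by 1.8 mm; a spring holds it up; the fork pressed down 4 mm (2 to 3 N) brings the pad on to the tube.
- strap_knob (a point): Black round knob for swinging the strap, 16 mm diameter, standing on it square, 42 mm from the post. This point is on its axis, 8 mm below its top, 14 mm above the strap's upper face.
- nut: Spring nut on a hand stud, 104 mm tall, 0.13 kg, standing on the bench. Origin: centre of its underside; z up the stud (10 mm diameter), x along the nut's long side. Nut 33 (x) x 18 (y) x 8.5 mm, corners cut so it can turn in the channel, a groove across the top of each end 9 to 14 mm from the centre, 3 mm deep. Caught, its underside is 11.5 mm below the lip tops.
- nut_handle (a point): Middle of the nut's red flat handle, 87 mm above its underside: 32 mm (the nut's x) x 13 mm (its y) x 34 mm tall. To enter the slot x lies along the channel (under 1 mm to spare each side, so feel for it). It must be 15 mm or more deep to turn, either way, and bottoms at 19 mm; let up across the channel it rises and catches; if it has not, it stays 3 mm lower or comes out.
- collar_mid (a point): Centre of the underside of the steel collar that slides on the nut's stud, 49.5 mm above the nut's underside: 38 mm diameter, 5 thick. A spring holds it down: 5 N to start it, then 0.8 N per mm, travel 14 mm. It meets the closed strap's fork when the nut is 4 mm into the slot; pushing the nut to the bottom takes 12 to 15 N.
Mind the look-alikes: they are no part of the job. There is more than one size of the tube; the job needs the smaller. What is shaped like the part that bears channel but green is not meant.

How it is judged:
By the outcome, as a careful person would: the job done as asked, in the order asked, and still so for the second after the job is handed in, with the robot touching nothing.
It also fails if it takes over 72 s, if anything falls off the work surface, if the arm or the gripper's body presses on something with over 40 N, if the wrist force passes 120 N, or if a joint passes its speed limit or range.

ROBOT

A 6-joint arm with a two-finger parallel gripper is mounted at the origin on the work surface. World frame = base frame: x ahead of the robot, y to its left, z up, the work surface at z = 0. Lengths are in mm, angles in degrees, forces in N, time in s.
With the tool pointing down it reaches from about 350 to 850 mm from the base axis. Payload 8.1 kg.
Tool frame: the origin (TCP) lies on the centre line of the jaws, within the pads' length; the fingertips stand 19 mm ahead of it and the grasp point (between the pads) is the TCP; z points along the fingers, y is the line along which they close (so a half turn about z gives the same grasp; the last joint's range is limited). The gripper opens to 85 mm and grips with 20 to 120 N. Pads are 22 mm wide; open, the fingers measure 114 mm over their backs; the gripper's body (76 mm by 85 mm) begins 54 mm behind the grasp point. The pads swing forward as they close: fully open they stand 13 mm farther back than shut.
Start: joints at [-78.575, 7.471, 85.268, -0, 87.261, -4.893], TCP at [168.599, -575.829, 211.892] pointing down, gripper open.
Joint ranges: [-169.43, 169.43], [-51.17, 129.36], [1.28, 143.12], [-76.62, 256.62], [0, 156.53], [-152.29, 152.29]. Speed limits (degrees/s): [136.94, 136.94, 159.86, 180, 180, 180].

INTERFACE

Orientations are given as [roll, pitch, yaw] about the fixed x, y, z axes, in that order (R = Rz(yaw) Ry(pitch) Rx(roll)).
In Python, from bench import r gives the robot as it stands. The module is installed in compiled form; this text tells all that it offers.
- The arm moves only by the tool servo_tool, never from a script. Its arguments are lists of equal length, an entry for each row: "fingers": the finger opening in m, from 0 to 0.0854; "linear": the shift along the tool's x, y, z in m, a list of three; "rotation": the turn, a rotation vector about the tool's x, y, z in degrees, a list of three. A call has 1 to 10 rows; each row is the pose to reach, as a shift and turn from the pose commanded when the call began, along the tool's axes at that moment; what a row does not reach only later rows make up. A row lasts 1/10 s, in which the tool goes at most 50 mm and 8.59 degrees, less where a joint would pass 70% of its speed; a pose out of reach is approached as far as the arm can. A call with a gripper value outside its range is refused whole. The fingers move at their own pace and stop on an object; "force" is the grip in N (left out, the last holds). Time passes only in rows, so rows that repeat a pose let the fingers close. It gives the time, the measured TCP pose, the force, the opening and the grip force at its end, in the units of the state.
- r.sense(): the state, without advancing time (a new reading comes with each control period).
- r.snapshot(name): name is "side" or "top" or "wrist"; returns a dict with "frame" (400x640x3 uint8, red, green, blue), "fx", "fy", "cx", "cy" (pixels), "k1" (the pictures are not rectified: a ray, as slopes to the right and down, at radius r is drawn at 1 + k1 r^2 times it, then the intrinsics apply), "camera_from_world" (4x4, takes a point from world to camera coordinates). Camera axes: x right, y up, looking along -z (the intrinsics and any distortion apply to the point x, -y, -z); pixel columns grow to the right and rows downward; lengths in mm; the calibration is good to about 2 mm. A picture is of the moment at which its call begins. There is no depth.
- r.hand_in(): hands the job in; it is judged then, once.
The state is a dict: "time": time; "joint_pos": joint angles; "qd": joint speeds; "joint_efforts": joint torques, N m; "tool_pos": TCP position; "tcp_rot": TCP orientation; "ft_force": force on the tool from outside, world axes, zero at the start; "wrist_torque": the same for the moment, N m; "finger_gap": finger opening in mm; "grip_force": force on a finger pad.
Only numpy, scipy, OpenCV 4.12 (cv2) and the standard library are available. Lean on these libraries where they do the work, as an engineer would, in place of code of your own. Each camera call takes 0.05 s, during which the arm holds its last target. There are 200 camera calls.

## Working session

There is one attempt and no reset: what is moved stays moved. The work goes in short steps, Python scripts to look and compute and a tool call to move; the robot and the scene stay as the last step left them, time stands still between calls to the robot, and variables do not carry over. Pictures are saved under pics/ and viewed, at most 10 in all, crops included, and the job is handed in when it is done.

Besides the shell and the picture viewer there is one more tool, called after "Call:" in YAML: its name, and indented under it one key for each argument. servo_tool: Moves the arm, as the interface text tells. Its arguments: {"type":"object","properties":{"fingers":{"type":"array","items":{"type":"number"}},"linear":{"type":"array","items":{"type":"array","items":{"type":"number"}}},"rotation":{"type":"array","items":{"type":"array","items":{"type":"number"}}},"force":{"type":"number"}},"required":["fingers","linear","rotation"]}

```bash
mkdir -p pics; ls
python3 - <<'E'
from bench import r
import cv2,numpy as np
print(r.sense())
for n in("side","top","wrist"):
    s=r.snapshot(n); cv2.imwrite(f"pics/{n}0.png",s["frame"][:,:,::-1]); print(n,s["fx"],s["fy"],s["cx"],s["cy"],s["k1"],np.round(s["camera_from_world"],3).tolist())
E
```

```text
pics
{'time': 0.0, 'joint_pos': array([-7.85772998e+01,  7.51477942e+00,  8.53315312e+01,  2.78168475e-04,
        8.72606217e+01, -4.89306434e+00]), 'qd': array([-0.00766989, -0.0195053 , -0.05932248,  0.00283913,  0.05214163,
        0.05809942]), 'joint_efforts': array([-7.96699132e-04, -5.69392741e+01, -5.00554347e+01, -2.15487165e-05,
        1.50272227e-02, -1.35188671e-05]), 'tool_pos': array([ 168.46316106, -575.24354745,  210.82630417]), 'tcp_rot': array([-1.79893481e+02, -9.39773840e-03,  1.63157423e+01]), 'ft_force': array([-0.07014677, -0.36426162, -0.04656408]), 'wrist_torque': array([ 0.02121401, -0.05758411,  0.03326986]), 'grip_force': 0.0, 'finger_gap': 85.36926395062376}
side 372.74038183047264 372.74038183047264 322.0029700509808 198.63523221601716 -0.051254862611221 [[0.951, -0.309, -0.012, -470.98], [0.212, 0.623, 0.753, -170.784], [-0.226, -0.719, 0.658, -832.846], [0.0, 0.0, 0.0, 1.0]]
top 477.491896567769 477.491896567769 322.8483842064375 199.72204980631574 -0.005690778078536003 [[-0.108, -0.994, -0.006, 3.454], [0.973, -0.107, 0.206, -513.681], [-0.206, 0.017, 0.978, -1017.313], [0.0, 0.0, 0.0, 1.0]]
wrist 330.6675326304135 330.6675326304135 318.90627427038226 202.4122496808926 0.01267784378007876 [[0.281, -0.96, -0.003, -598.718], [0.906, 0.266, -0.328, 42.179], [0.316, 0.09, 0.945, -381.405], [0.0, 0.0, 0.0, 1.0]]
```

View pics/top0.png

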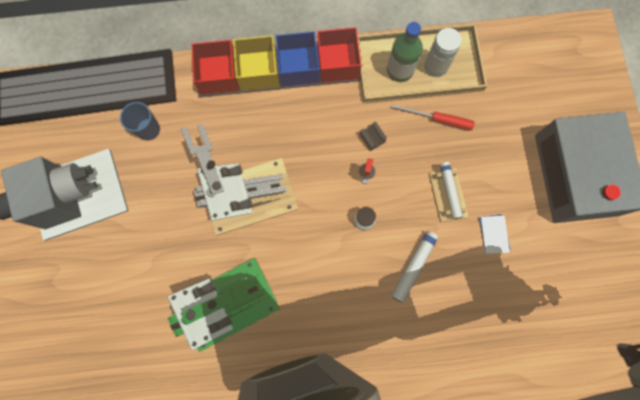

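View pics/side0.png

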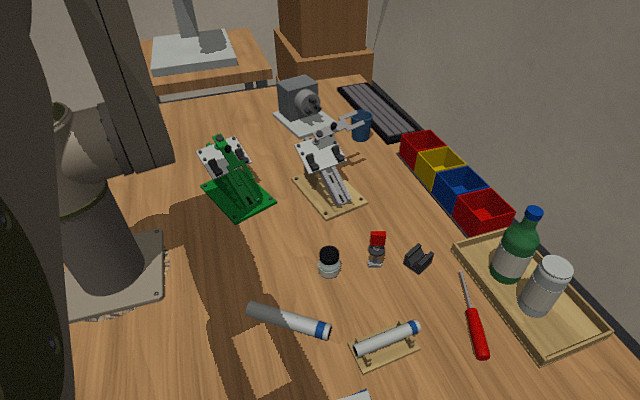

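The top view shows two fixtures: plywood and grey at (245,190), green at (225,305). It also shows two tubes: one in the plywood rest at (452,190), a longer or fatter one loose at (415,265). The red-handled nut is at (368,170). In the side view these are the fixture at (330,170), the rest tube at (388,338), and the nut at (377,248). The plywood fixture and the rest tube fit the description. I'll confirm this in one enlarged composite.

```bash
cat > h.py <<'E'
import numpy as np,cv2
from bench import r
def ray(s,u,v):
    p=np.array([(u-s["cx"])/s["fx"],(v-s["cy"])/s["fy"]]);d=p.copy()
    for _ in range(20): d=p/(1+s["k1"]*(d@d))
    M=s["camera_from_world"];R=M[:3,:3];c=-R.T@M[:3,3]
    w=R.T@np.array([d[0],-d[1],-1]);return c,w/np.linalg.norm(w)
def onz(s,u,v,z):
    c,d=ray(s,u,v);return c+d*(z-c[2])/d[2]
def tri(*obs):
    A=np.zeros((3,3));b=np.zeros(3)
    for s,u,v in obs:
        c,d=ray(s,u,v);P=np.eye(3)-np.outer(d,d);A+=P;b+=P@c
    x=np.linalg.solve(A,b)
    e=[np.linalg.norm((np.eye(3)-np.outer(d,d))@(x-c)) for c,d in (ray(*o) for o in obs)]
    return x,max(e)
def proj(s,P):
    M=s["camera_from_world"];q=M[:3,:3]@np.asarray(P,float)+M[:3,3]
    a=np.array([q[0],-q[1]])/-q[2];a=a*(1+s["k1"]*(a@a));return a*[s["fx"],s["fy"]]+[s["cx"],s["cy"]]
def crop(f,x,y,w,h,k): return cv2.resize(f[y:y+h,x:x+w],None,fx=k,fy=k,interpolation=cv2.INTER_CUBIC)
E
python3 - <<'E'
from h import *
t=cv2.imread("pics/top0.png");s=cv2.imread("pics/side0.png")
a=np.hstack([crop(t,180,110,120,130,3.3),crop(s,280,95,120,130,3.3)])[:,:800]
b=np.hstack([crop(t,385,150,100,65,3),crop(s,335,305,100,65,3),crop(s,345,220,60,65,3)])[:,:800]
b=np.pad(b,((0,0),(0,a.shape[1]-b.shape[1]),(0,0)))
cv2.imwrite("pics/c1.png",np.vstack([a,b])[:600]);print(a.shape,b.shape)
S=r.snapshot("side");T=r.snapshot("top")
for n,o in dict(tubeband=((T,446,167),(S,413,329)),nut=((T,369,163),(S,378,237)),knob=((T,209,165),(S,330,128))).items():
    print(n,tri(*[(q[0],q[1],q[2]) for q in o]))
print(onz(T,452,190,34),onz(T,446,165,34),onz(T,459,216,34))
print(np.round(onz(T,368,178,0)))
for p in((217,230),(297,207),(278,162)):print(onz(T,*p,0))
E
```

```text
(429, 792, 3) (195, 792, 3)
tubeband (array([ 562.30323048, -345.57115328,   30.08459541]), np.float64(0.22850432579363467))
nut (array([ 571.14119068, -160.52352901,   92.30522249]), np.float64(2.5470437178651846))
knob (array([579.4372192 , 172.20231076, 169.07536192]), np.float64(3.9785076237365042))
[ 505.55210202 -349.24245995   34.        ] [ 565.83213759 -345.14066448   34.        ] [ 444.07957966 -355.13348382   34.        ]
[ 563. -166.    0.]
[477.48450998 199.81006306   0.        ]
[511.53786148   9.16308659   0.        ]
[625.96737304  43.86615496   0.        ]
```

View pics/c1.png

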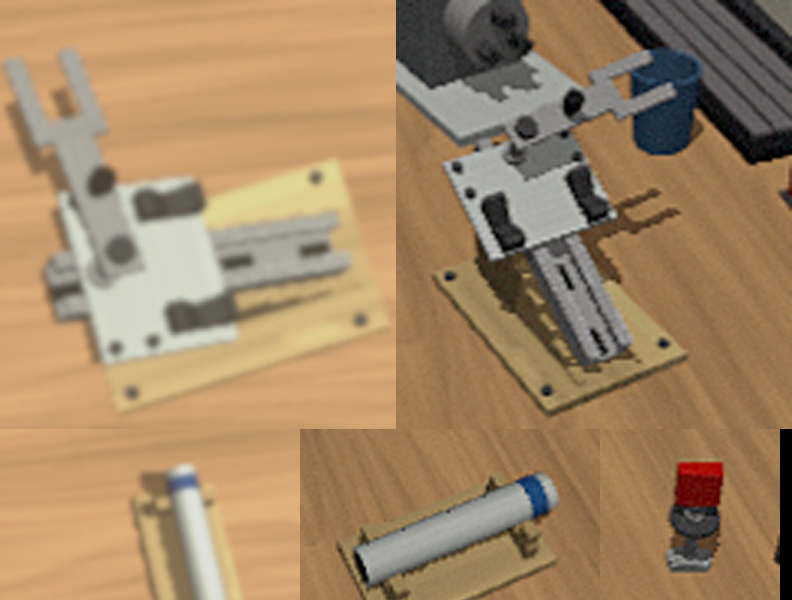

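The crop confirms it. The grey channel on plywood has its strap swung to +x, the small tube with the blue band lies in the rest, and the red-handled nut stands upright. Now I'll move above the tube for a near look.

Call:
servo_tool:
  fingers: [0.0854,0.0854,0.0854,0.0854,0.0854,0.0854,0.0854,0.0854,0.0854,0.0854]
  linear:
    - [0.03,-0.01,0]
    - [0.08,-0.025,0]
    - [0.13,-0.04,0]
    - [0.18,-0.055,0]
    - [0.23,-0.07,0]
    - [0.28,-0.085,0]
    - [0.32,-0.1,0]
    - [0.35,-0.11,0]
    - [0.38,-0.12,0]
    - [0.387,-0.122,0]
  rotation:
    - [0,0,1]
    - [0,0,3]
    - [0,0,5]
    - [0,0,7]
    - [0,0,9]
    - [0,0,11]
    - [0,0,11.6]
    - [0,0,11.6]
    - [0,0,11.6]
    - [0,0,11.6]

```text
time: 1.25
tool_pos: [508.1, -347.4, 211.6]
tcp_rot: [-179.9, -0.0, 4.9]
ft_force: [-0.1, -0.2, -1.3]
finger_gap: 85.5
grip_force: 0.0
```

Run:
```python
from h import *
q=r.sense();print(q["tool_pos"],q["tcp_rot"],q["joint_pos"])
for n in("wrist","top","side"):
    s=r.snapshot(n);cv2.imwrite(f"pics/{n}1.png",s["frame"][:,:,::-1]);np.save(f"pics/{n}1.npy",s,allow_pickle=True)
```

```text
[ 508.13877746 -347.40745686  211.62682003] [-1.79949534e+02 -3.02697266e-02  4.91661273e+00] [-3.91670435e+01  9.87787620e+00  8.26451780e+01  5.73650002e-02
  8.74903133e+01  4.59138119e+01]
```

View pics/wrist1.png

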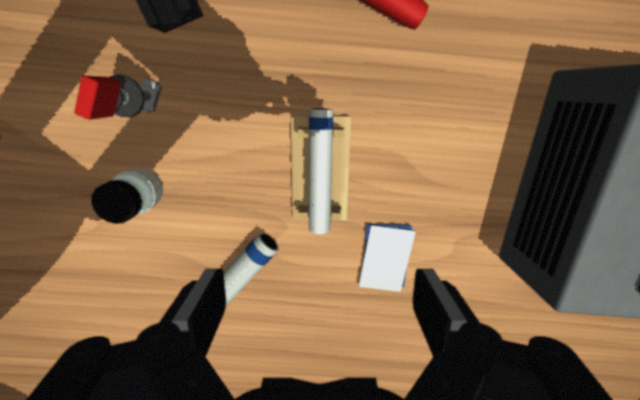

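The wrist view shows the tube from (320,108) to (319,233), with its band at the top end. The nut handle is at (98,97). I'll measure the tube and the nut across views by masks.

```bash
cat >> h.py <<'E'
def blob(mask,roi):
    x,y,w,h=roi;m=np.zeros(mask.shape,np.uint8);m[y:y+h,x:x+w]=mask[y:y+h,x:x+w].astype(np.uint8)*255
    cs,_=cv2.findContours(m,cv2.RETR_EXTERNAL,cv2.CHAIN_APPROX_NONE);c=max(cs,key=cv2.contourArea)
    M=cv2.moments(c);return np.array([M["m10"],M["m01"]])/M["m00"],cv2.minAreaRect(c),c
def hsv(s): return cv2.cvtColor(s["frame"],cv2.COLOR_RGB2HSV).astype(int)
def red(s): H=hsv(s);return ((H[...,0]<8)|(H[...,0]>172))&(H[...,1]>150)&(H[...,2]>70)
def blue(s): H=hsv(s);return (H[...,0]>100)&(H[...,0]<125)&(H[...,1]>110)
def tubem(s): H=hsv(s);return ((H[...,1]<45)&(H[...,2]>95))|blue(s)
E
python3 - <<'E'
from h import *
W,T,S=[np.load(f"pics/{n}1.npy",allow_pickle=True).item() for n in("wrist","top","side")]
T0=dict(T);T0["frame"]=cv2.imread("pics/top0.png")[:,:,::-1].copy();S0=dict(S);S0["frame"]=cv2.imread("pics/side0.png")[:,:,::-1].copy()
R={"W":(W,(296,95,50,150)),"T":(T0,(435,155,33,67)),"S":(S0,(345,312,85,50))}
o={}
for k,(s,roi) in R.items():
    c,rc,_=blob(tubem(s),roi);cb,_,_=blob(blue(s),roi);o[k]=(s,*c);o[k+"b"]=(s,*cb);print(k,c,rc,cb)
    print(onz(s,*c,34),onz(s,*cb,34))
for a,b in("WT","WS","TS"):print(a+b,tri(o[a],o[b]),tri(o[a+"b"],o[b+"b"]))
n={}
for k,s,roi in(("W",W,(60,60,70,70)),("T",T0,(355,150,30,35)),("S",S0,(360,225,30,25))):
    c,rc,_=blob(red(s),roi);n[k]=(s,*c);print(k,c,rc)
for a,b in("WT","WS","TS"):print(a+b,tri(n[a],n[b]))
E
```

```text
W [320.19687628 171.62392109] ((319.75238037109375, 171.40631103515625), (22.567949295043945, 123.33645629882812), 1.4320961236953735) [320.54849226 123.14262429]
[ 509.7544888  -348.06423116   34.        ] [ 559.37323481 -344.09634122   34.        ]Traceback (most recent call last):
  File "<stdin>", line 7, in <module>
  File "h.py", line 23, in blob
    cs,_=cv2.findContours(m,cv2.RETR_EXTERNAL,cv2.CHAIN_APPROX_NONE);c=max(cs,key=cv2.contourArea)
                                                                       ~~~^^^^^^^^^^^^^^^^^^^^^^^^
ValueError: max() iterable argument is empty
```

```bash
sed -i 's/H\[...,1\]>110)/H[...,1]>75)/; s/(H\[...,0\]<125)/(H[...,0]<132)/' h.py
python3 - <<'E'
from h import *
W,T,S=[np.load(f"pics/{n}1.npy",allow_pickle=True).item() for n in("wrist","top","side")]
T0=dict(T);T0["frame"]=cv2.imread("pics/top0.png")[:,:,::-1].copy();S0=dict(S);S0["frame"]=cv2.imread("pics/side0.png")[:,:,::-1].copy()
R={"W":(W,(296,95,50,150)),"T":(T0,(435,155,33,67)),"S":(S0,(345,312,85,50))}
o={}
for k,(s,roi) in R.items():
    c,rc,_=blob(tubem(s),roi);o[k]=(s,*c);print(k,c,rc,onz(s,*c,34))
    try: cb,_,_=blob(blue(s),roi);o[k+"b"]=(s,*cb);print(cb,onz(s,*cb,34))
    except Exception: print(k,"noband")
for a,b in("WT","WS","TS"):
    print(a+b,tri(o[a],o[b]),tri(o[a+"b"],o[b+"b"]) if a+"b" in o and b+"b" in o else "")
n={}
for k,s,roi in(("W",W,(60,60,70,70)),("T",T0,(355,150,30,35)),("S",S0,(360,225,30,25))):
    c,rc,_=blob(red(s),roi);n[k]=(s,*c);print(k,c,rc)
for a,b in("WT","WS","TS"):print(a+b,tri(n[a],n[b]))
E
```

```text
W [320.25392653 170.9297607 ] ((319.75238037109375, 171.40631103515625), (22.567949295043945, 123.33645629882812), 1.4320961236953735) [ 510.50468843 -348.05908001   34.        ]
[320.69084249 123.29450549] [ 559.23752962 -344.25135897   34.        ]
T [451.17128092 190.66223699] ((450.99078369140625, 189.73899841308594), (56.74594497680664, 9.679588317871094), 76.67547607421875) [ 504.21998015 -347.10213301   34.        ]
[446.6875     167.14583333] [ 560.56125385 -345.89272126   34.        ]
S [387.24360561 337.0730198 ] ((387.3698425292969, 337.1124267578125), (13.435028076171875, 68.80693054199219), 67.61986541748047) [ 508.54464414 -346.61455964   34.        ]
[412.96096096 326.27027027] [ 563.5221484 -342.3294133   34.       ]
WT (array([ 507.08046371, -349.35067682,   22.65120109]), np.float64(1.213981245797016)) (array([ 559.54597962, -344.37672611,   38.56312701]), np.float64(0.22959570686441683))
WS (array([ 509.51708996, -347.19092031,   33.15080727]), np.float64(1.1711329144396696)) (array([ 560.37067687, -344.71836673,   40.36496867]), np.float64(0.7376328482490234))
TS (array([ 505.9599929 , -347.16111979,   35.46105399]), np.float64(2.0247367445016713)) (array([ 560.26776802, -344.67122058,   39.20010872]), np.float64(1.0136716457483155))
W [95.97456729 97.85870717] ((97.02471923828125, 97.86156463623047), (40.15058135986328, 43.525760650634766), 10.12467098236084)
T [368.23484848 165.82323232] ((368.0588684082031, 165.7647247314453), (5.820854663848877, 15.037208557128906), 14.03624439239502)
S [377.67626527 237.86561955] ((377.5, 238.0), (14.0, 15.0), 90.0)
WT (array([ 568.67203797, -159.02617083,   88.56245295]), np.float64(0.10658382416057244))
WS (array([ 568.78026516, -158.81196615,   87.91219723]), np.float64(0.22556876280505211))
TS (array([ 568.74392052, -159.1431755 ,   87.97432022]), np.float64(0.010524544161776391))
```

Call:
servo_tool:
  fingers: [0.06,0.06,0.06,0.06,0.06,0.06,0.06,0.06,0.06,0.06]
  linear:
    - [0,0,0.02]
    - [0,0,0.05]
    - [0,0,0.08]
    - [0,0,0.11]
    - [-0.001,0,0.13]
    - [-0.001,0,0.15]
    - [-0.001,0,0.16]
    - [-0.001,0,0.167]
    - [-0.001,0,0.169]
    - [-0.001,0,0.169]
  rotation:
    - [0,0,0]
    - [0,0,0]
    - [0,0,0]
    - [0,0,0]
    - [0,0,0]
    - [0,0,0]
    - [0,0,0]
    - [0,0,0]
    - [0,0,0]
    - [0,0,0]

```text
time: 2.4
tool_pos: [504.9, -350.7, 43.5]
tcp_rot: [180.0, -0.0, 4.7]
ft_force: [0.0, -0.1, 0.4]
finger_gap: 60.2
grip_force: 0.0
```

Call:
servo_tool:
  fingers: [0.02,0.02,0.02,0.02,0.02,0.02]
  linear:
    - [0,0,0]
    - [0,0,0]
    - [0,0,0]
    - [0,0,0]
    - [0,0,0]
    - [0,0,0]
  rotation:
    - [0,0,0]
    - [0,0,0]
    - [0,0,0]
    - [0,0,0]
    - [0,0,0]
    - [0,0,0]
  force: 30

```text
time: 3.0
tool_pos: [504.8, -350.0, 42.9]
tcp_rot: [-180.0, 0.0, 4.7]
ft_force: [0.2, 0.3, 0.5]
finger_gap: 19.8
grip_force: 0.0
```

Call:
servo_tool:
  fingers: [0.02,0.02,0.02,0.02,0.02,0.02,0.02,0.02]
  linear:
    - [0,0,-0.01]
    - [0,0,-0.03]
    - [0,0,-0.07]
    - [0,0,-0.11]
    - [0,0,-0.15]
    - [0,0,-0.19]
    - [0,0,-0.23]
    - [0,0,-0.23]
  rotation:
    - [0,0,0]
    - [0,0,0]
    - [0,0,0]
    - [0,0,0]
    - [0,0,0]
    - [0,0,0]
    - [0,0,0]
    - [0,0,0]

```text
time: 3.8
tool_pos: [507.1, -352.0, 282.1]
tcp_rot: [179.5, -0.5, 4.7]
ft_force: [0.3, 0.0, 0.8]
finger_gap: 19.7
grip_force: 0.0
```

Run:
```python
from h import *
q=r.sense();print(q["tool_pos"],q["tcp_rot"],q["finger_gap"])
f=[r.snapshot(n)["frame"][:,:,::-1] for n in("wrist","side")]
cv2.imwrite("pics/m2.png",np.hstack([crop(f[0],160,0,320,400,1.25),crop(f[1],250,150,200,250,2)])[:600])
```

```text
[ 507.09105781 -352.03033473  282.12395584] [179.49147216  -0.52011446   4.72160728] 19.654782161164807
```

View pics/m2.png

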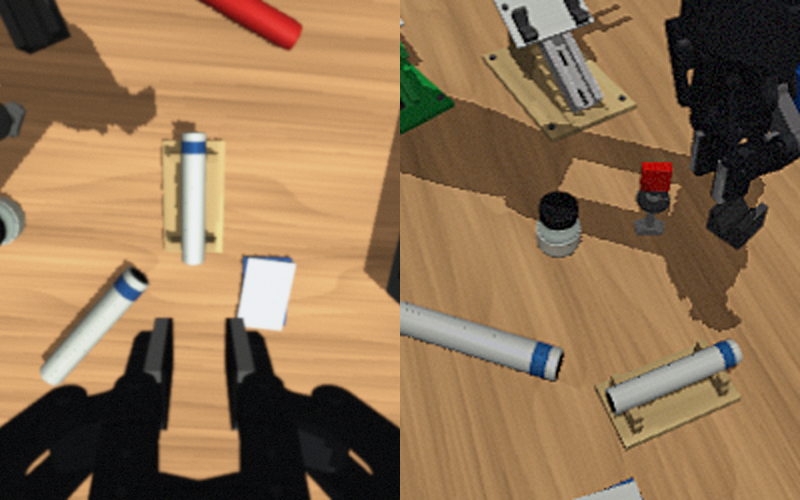

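Run:
```python
from h import *
q=r.sense();s=r.snapshot("wrist");t=q["tool_pos"]
M=s["camera_from_world"];print(q["tool_pos"],"cam",-M[:3,:3].T@M[:3,3])
for d in(0,10,19): print(d,proj(s,t-[0,0,d]),(M[:3,:3]@(t-[0,0,d])+M[:3,3])[2])
c,rc,_=blob(tubem(s),(285,95,50,120));cb,_,_=blob(blue(s),(285,95,50,120));print(c,rc,cb,onz(s,*c,34),onz(s,*cb,40))
S=r.snapshot("side");c2,rc2,_=blob(tubem(S),(345,312,85,50));print(c2,tri((s,*c),(S,*c2)))
for z in (20,34,50): print(proj(s,[507,-347.5,z]),proj(S,[507,-347.5,z]))
print(proj(S,t-[0,0,19]))
```

```text
[ 505.42302459 -350.64517893  275.39652853] cam [ 589.76304679 -343.18663669  437.14697768]
0 [319.33731561 252.52797358] -180.51037655506605
10 [319.28567439 244.35737956] -189.96475911132217
19 [319.24341439 237.67085837] -198.47370341195267
[316.79405346 155.8541553 ] ((317.5, 156.5), (107.0, 19.0), 90.0) [316.86540484 115.52471083] [ 511.49886811 -347.72267007   34.        ] [ 559.83798587 -343.95622462   40.        ]
[387.14511233 337.22201983] (array([ 510.01643137, -346.7118714 ,   31.30124567]), np.float64(1.4048080440294377))
[316.38484128 157.21181848] [385.87619674 341.51602721]
[316.32277707 159.44319783] [386.68200304 337.74964488]
[316.24672721 162.1771867 ] [387.63004284 333.31179211]
[403.19308458 261.4604107 ]
```

Run:
```python
from h import *
q=r.sense();s=r.snapshot("wrist");t=q["tool_pos"];print(q["finger_gap"],t)
from scipy.spatial.transform import Rotation as Ro
R=Ro.from_euler("xyz",q["tcp_rot"],degrees=True).as_matrix()
for x in(11,-11):
  for d in(-30,-20,-10,0,10,19): print(x,d,proj(s,t+R@[x,-10,d]).round(1),proj(s,t+R@[x,10,d]).round(1))
cv2.imwrite("pics/w3.png",crop(s["frame"][:,:,::-1],240,180,160,120,5))
```

```text
20.256898065389645 [ 504.29443645 -349.73215588  271.92003791]
11 -30 [297.1 262.1] [341.6 262.1]
11 -20 [298.4 251.7] [340.3 251.7]
11 -10 [299.6 242.4] [339.1 242.4]
11 0 [300.6 234.1] [338.  234.1]
11 10 [301.6 226.7] [337.1 226.7]
11 19 [302.4 220.6] [336.3 220.6]
-11 -30 [298.1 303.6] [340.6 303.6]
-11 -20 [299.3 291.2] [339.4 291.2]
-11 -10 [300.4 280.1] [338.3 280.1]
-11 0 [301.4 270.2] [337.3 270.2]
-11 10 [302.2 261.3] [336.4 261.3]
-11 19 [303. 254.] [335.7 254. ]
```

View pics/w3.png

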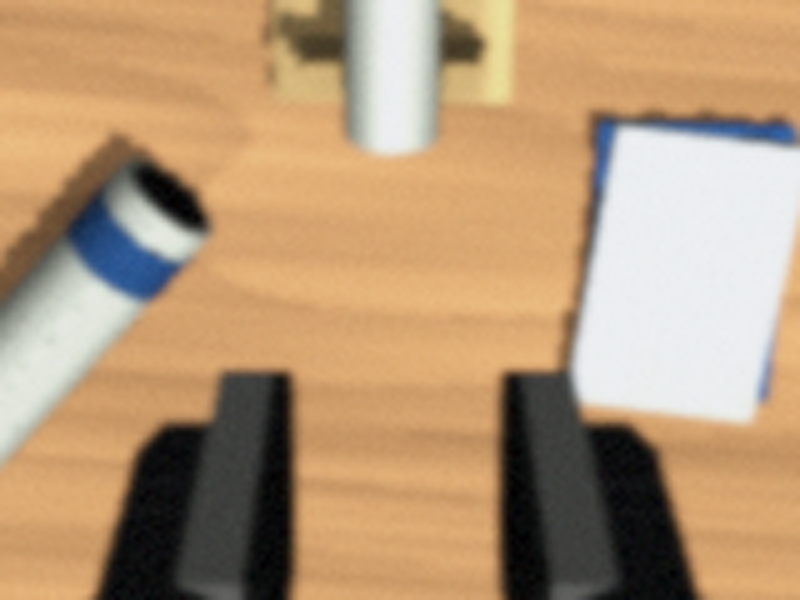

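The crop shows the fingertips at about (299,254) and (340,254). That puts them near 150 mm from the camera, well short of 19 mm ahead of the reported TCP. I'll check against the side view by silhouette, numerically.

Run:
```python
from h import *
from scipy.spatial.transform import Rotation as Ro
q=r.sense();S=r.snapshot("side");t=q["tool_pos"];R=Ro.from_euler("xyz",q["tcp_rot"],degrees=True).as_matrix()
print(t,q["finger_gap"])
m=(S["frame"].max(2)<62).astype(np.uint8)
for y in range(225,300,4): print(y,"".join("#" if m[y,x] else "." for x in range(370,450)))
for d in(-22,-10,0,19):print(d,[proj(S,t+R@[x,y,d]).round(0).tolist() for x in(-11,11) for y in(-10,10)])
```

```text
[ 504.05925099 -349.58226087  271.20159142] 19.408784216071652
225 ........................#.#####################..###########################....
229 .......................#..######################################################
233 .........................##################################################.....
237 ........................############..###############################...........
241 ..................................#.....##################......................
245 ###..............................##....#############............................
249 ####..........#..................#....##############............................
253 ##############.........................###############..........................
257 ....#..............................########################.##..................
261 ...####..........................############################...................
265 ...................................#######################......................
269 .........................................##############.........................
273 ..............................................#####.............................
277 ................................................................................
281 ................................................................................
285 ................................................................................
289 ................................................................................
293 ................................................................................
297 ................................................................................
-22 [[395.0, 241.0], [403.0, 251.0], [409.0, 236.0], [417.0, 246.0]]
-10 [[394.0, 247.0], [401.0, 257.0], [407.0, 242.0], [415.0, 252.0]]
0 [[393.0, 252.0], [400.0, 262.0], [406.0, 247.0], [414.0, 257.0]]
19 [[391.0, 260.0], [399.0, 271.0], [404.0, 256.0], [412.0, 266.0]]
```

The miss, with a full 60 to 20 mm closure at z 43 and no contact, shows the tips stand behind the reported TCP rather than 19 mm ahead. I'll go lower and try again.

Call:
servo_tool:
  fingers: [0.06,0.06,0.06,0.06,0.06,0.06,0.06,0.06,0.06,0.06]
  linear:
    - [0.003,-0.002,0.02]
    - [0.003,-0.002,0.06]
    - [0.003,-0.002,0.1]
    - [0.003,-0.002,0.14]
    - [0.003,-0.002,0.18]
    - [0.003,-0.002,0.21]
    - [0.003,-0.002,0.225]
    - [0.003,-0.002,0.235]
    - [0.003,-0.002,0.241]
    - [0.003,-0.002,0.241]
  rotation:
    - [0,0,0]
    - [0,0,0]
    - [0,0,0]
    - [0,0,0]
    - [0,0,0]
    - [0,0,0]
    - [0,0,0]
    - [0,0,0]
    - [0,0,0]
    - [0,0,0]

```text
time: 5.1
tool_pos: [507.9, -348.1, 32.3]
tcp_rot: [180.0, -0.0, 4.7]
ft_force: [-0.8, 0.1, -0.0]
finger_gap: 59.9
grip_force: 0.0
```

Call:
servo_tool:
  fingers: [0.02,0.02,0.02,0.02,0.02,0.02]
  linear:
    - [0,0,0]
    - [0,0,0]
    - [0,0,0]
    - [0,0,0]
    - [0,0,0]
    - [0,0,0]
  rotation:
    - [0,0,0]
    - [0,0,0]
    - [0,0,0]
    - [0,0,0]
    - [0,0,0]
    - [0,0,0]
  force: 25

```text
time: 5.7
tool_pos: [507.6, -347.9, 32.0]
tcp_rot: [180.0, -0.0, 4.7]
ft_force: [-0.7, -0.1, 0.2]
finger_gap: 20.2
grip_force: 0.0
```

Run:
```python
from h import *
q=r.sense();print({k:np.round(q[k],1) for k in("tool_pos","tcp_rot","ft_force","finger_gap","grip_force")})
f=[r.snapshot(n)["frame"][:,:,::-1] for n in("wrist","side")]
cv2.imwrite("pics/m4.png",np.hstack([crop(f[0],220,120,200,200,2),crop(f[1],330,260,130,130,400/130)]))
```

```text
{'tool_pos': array([ 507.6, -347.9,   32. ]), 'tcp_rot': array([180. ,  -0. ,   4.7]), 'ft_force': array([-0.7, -0.1,  0.2]), 'finger_gap': np.float64(20.2), 'grip_force': np.float64(0.0)}
```

View pics/m4.png

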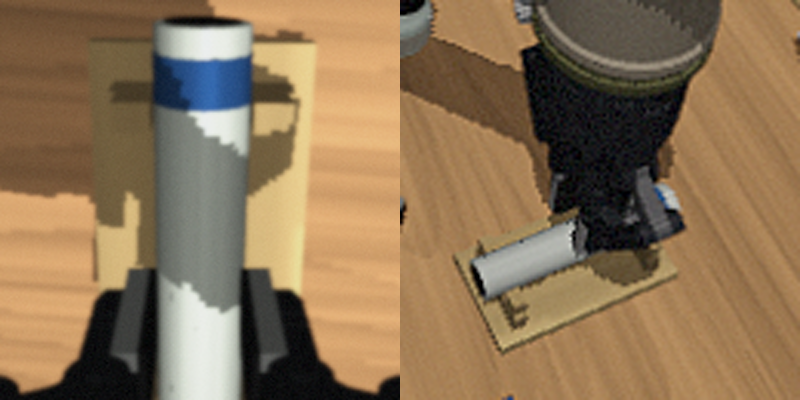

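The picture shows the fingers straddling the tube with a sliver of clearance on each side. The depth is right, but the real opening is larger than its reading (about 25 mm at "20"). I'll simply close farther.

Call:
servo_tool:
  fingers: [0.01,0.01,0.0,0.0,0.0,0.0]
  linear:
    - [0,0,0]
    - [0,0,0]
    - [0,0,0]
    - [0,0,0]
    - [0,0,0]
    - [0,0,0]
  rotation:
    - [0,0,0]
    - [0,0,0]
    - [0,0,0]
    - [0,0,0]
    - [0,0,0]
    - [0,0,0]
  force: 25

```text
time: 6.4
tool_pos: [507.5, -347.8, 31.9]
tcp_rot: [-180.0, 0.0, 4.7]
ft_force: [0.2, 0.2, 0.1]
finger_gap: 0.1
grip_force: 0.0
```

Closing fully met nothing, so the tips really are about 22 mm behind the reported TCP, as the wrist camera said, and at z≈54 they were above the tube. I'll open and go down to tips z≈25.

Call:
servo_tool:
  fingers: [0.055,0.055,0.055,0.055,0.055,0.055,0.055,0.055,0.055,0.055]
  linear:
    - [0,0,0]
    - [0,0,0]
    - [0,0,0]
    - [0,0,0]
    - [0,0,0.005]
    - [0,0,0.012]
    - [0,0,0.02]
    - [0,0,0.025]
    - [0,0,0.028]
    - [0,0,0.028]
  rotation:
    - [0,0,0]
    - [0,0,0]
    - [0,0,0]
    - [0,0,0]
    - [0,0,0]
    - [0,0,0]
    - [0,0,0]
    - [0,0,0]
    - [0,0,0]
    - [0,0,0]

```text
time: 7.4
tool_pos: [507.1, -347.5, 3.0]
tcp_rot: [-179.9, 0.1, 4.7]
ft_force: [0.8, 0.2, 0.3]
finger_gap: 55.3
grip_force: 0.0
```

Call:
servo_tool:
  fingers: [0.02,0.02,0.02,0.02,0.02,0.02]
  linear:
    - [0,0,0]
    - [0,0,0]
    - [0,0,0]
    - [0,0,0]
    - [0,0,0]
    - [0,0,0]
  rotation:
    - [0,0,0]
    - [0,0,0]
    - [0,0,0]
    - [0,0,0]
    - [0,0,0]
    - [0,0,0]
  force: 25

```text
time: 8.0
tool_pos: [507.9, -348.1, 4.4]
tcp_rot: [180.0, -0.0, 4.7]
ft_force: [-0.4, -0.2, 3.2]
finger_gap: 22.7
grip_force: 25.1
```

The grip is on, but the 22.7 mm gap and the upward force suggest the tips hold the tube above its axis. I'll open, go 12 mm lower and regrip.

Call:
servo_tool:
  fingers: [0.045,0.045,0.045,0.045,0.045,0.045,0.045,0.045]
  linear:
    - [0,0,0]
    - [0,0,0]
    - [0,0,0]
    - [0,0,0.004]
    - [0,0,0.008]
    - [0,0,0.011]
    - [0,0,0.012]
    - [0,0,0.012]
  rotation:
    - [0,0,0]
    - [0,0,0]
    - [0,0,0]
    - [0,0,0]
    - [0,0,0]
    - [0,0,0]
    - [0,0,0]
    - [0,0,0]

```text
time: 8.8
tool_pos: [507.3, -347.6, -8.6]
tcp_rot: [-180.0, 0.0, 4.7]
ft_force: [-0.4, 0.4, 0.1]
finger_gap: 45.1
grip_force: 0.0
```

Call:
servo_tool:
  fingers: [0.02,0.02,0.02,0.02,0.02]
  linear:
    - [0,0,0]
    - [0,0,0]
    - [0,0,0]
    - [0,0,0]
    - [0,0,0]
  rotation:
    - [0,0,0]
    - [0,0,0]
    - [0,0,0]
    - [0,0,0]
    - [0,0,0]
  force: 25

```text
time: 9.3
tool_pos: [507.7, -348.0, -7.9]
tcp_rot: [180.0, -0.0, 4.7]
ft_force: [0.2, 0.4, 2.3]
finger_gap: 23.1
grip_force: 24.5
```

Call:
servo_tool:
  fingers: [0.02,0.02,0.02,0.02,0.02,0.02,0.02,0.02,0.02,0.02]
  linear:
    - [0,0,-0.005]
    - [0,0,-0.02]
    - [0,0,-0.05]
    - [0,0,-0.09]
    - [0,0,-0.135]
    - [0,0,-0.18]
    - [0,0,-0.225]
    - [0,0,-0.27]
    - [0,-0.03,-0.31]
    - [0,-0.07,-0.335]
  rotation:
    - [0,0,0]
    - [0,0,0]
    - [0,0,0]
    - [0,0,0]
    - [0,0,0]
    - [0,0,0]
    - [0,0,0]
    - [0,0,0]
    - [0,0,0]
    - [0,0,0]

```text
time: 10.3
tool_pos: [501.9, -278.9, 332.0]
tcp_rot: [179.8, -0.2, 4.6]
ft_force: [0.5, 0.7, -1.3]
finger_gap: 23.0
grip_force: 24.9
```

Call:
servo_tool:
  fingers: [0.02,0.02,0.02,0.02,0.02,0.02,0.02,0.02,0.02,0.02]
  linear:
    - [0,-0.04,0]
    - [0.001,-0.08,0]
    - [0.002,-0.12,0]
    - [0.003,-0.16,0]
    - [0.004,-0.2,0]
    - [0.005,-0.23,0]
    - [0.006,-0.25,0]
    - [0.006,-0.25,0]
    - [0.006,-0.25,0]
    - [0.006,-0.25,0]
  rotation:
    - [0,0,0]
    - [0,0,-1]
    - [0,0,-2]
    - [0,0,-3]
    - [0,0,-4]
    - [0,0,-5]
    - [0,0,-5.3]
    - [0,0,-5.3]
    - [0,0,-5.3]
    - [0,0,-5.3]

```text
time: 11.3
tool_pos: [487.1, -29.2, 327.4]
tcp_rot: [180.0, -0.0, 10.0]
ft_force: [-0.7, 0.3, -1.7]
finger_gap: 23.0
grip_force: 24.9
```

Run:
```python
from h import *
q=r.sense();print({k:np.round(q[k],1) for k in("time","tool_pos","tcp_rot","ft_force","finger_gap","grip_force")})
s=r.snapshot("wrist");cv2.imwrite("pics/w5.png",s["frame"][:,:,::-1]);np.save("pics/w5.npy",s,allow_pickle=True)
```

```text
{'time': np.float64(11.3), 'tool_pos': array([487.1, -29.2, 327.4]), 'tcp_rot': array([180.,  -0.,  10.]), 'ft_force': array([-0.7,  0.3, -1.7]), 'finger_gap': np.float64(23.0), 'grip_force': np.float64(24.9)}
```

Call:
servo_tool:
  fingers: [0.02,0.02,0.02,0.02,0.02,0.02]
  linear:
    - [0,-0.04,0]
    - [0,-0.08,0]
    - [0,-0.11,0]
    - [0,-0.13,0]
    - [0,-0.13,0]
    - [0,-0.13,0]
  rotation:
    - [0,0,0]
    - [0,0,0]
    - [0,0,0]
    - [0,0,0]
    - [0,0,0]
    - [0,0,0]

```text
time: 11.95
tool_pos: [464.8, 99.0, 326.9]
tcp_rot: [180.0, 0.0, 10.0]
ft_force: [-0.1, 0.0, -1.7]
finger_gap: 23.2
grip_force: 25.2
```

Run:
```python
from h import *
q=r.sense();print({k:np.round(q[k],1) for k in("time","tool_pos","tcp_rot","ft_force","finger_gap","grip_force")})
s=r.snapshot("wrist");cv2.imwrite("pics/w6.png",s["frame"][:,:,::-1]);np.save("pics/w6.npy",s,allow_pickle=True)
a=np.load("pics/w5.npy",allow_pickle=True).item()
for z in(0,100,170):print(proj(a,[540,100,z]),proj(s,[540,100,z]))
```

```text
{'time': np.float64(12.0), 'tool_pos': array([464.8,  99. , 326.9]), 'tcp_rot': array([180.,   0.,  10.]), 'ft_force': array([-0.1,  0. , -1.7]), 'finger_gap': np.float64(23.2), 'grip_force': np.float64(25.2)}
[235.11388584  95.38837538] [327.78059025  95.42862174]
[213.68113778  97.39565262] [329.9873454   97.52708597]
[190.73941236  99.53079794] [332.34702236  99.77069525]
```

Run:
```python
from h import *
a=cv2.imread("pics/w5.png");b=cv2.imread("pics/w6.png")
cv2.imwrite("pics/m7.png",np.hstack([crop(a,125,5,160,200,2.5),crop(b,245,5,160,200,2.5)]))
```

```text
(no output)
```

View pics/m7.png

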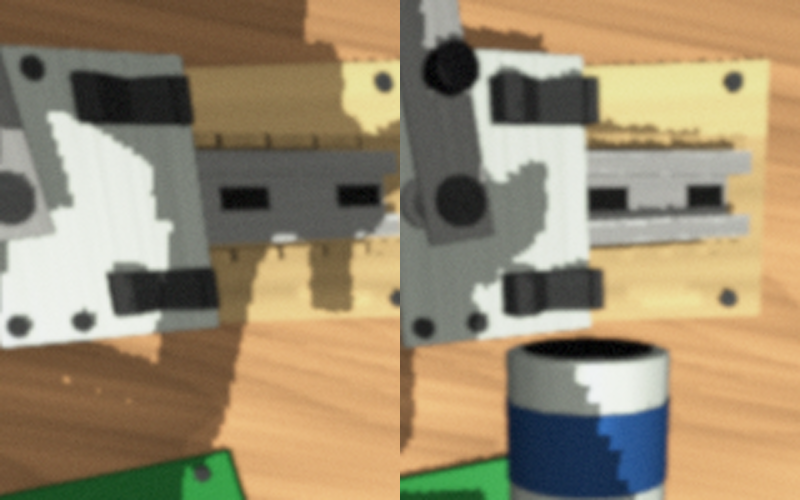

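The left half (w5) and right half (w6) show the plate edge from (182,55) to (218,327) and from (583,55) to (590,326). The V-block down-slope edges are at x≈192/217 and x≈598/602. The lip ends are at (750,152), (750,175), (748,214) and (748,240). The post cap is at (12,198) and (460,200), and the knob is at (450,66). The tube sits square in the jaws. I'll fit the channel frame to these points.

```bash
cat > fit.py <<'E'
from h import *
from scipy.optimize import least_squares
from scipy.spatial.transform import Rotation as Ro
A,B=[np.load(f"pics/w{i}.npy",allow_pickle=True).item() for i in(5,6)]
pa=lambda x,y:(125+x/2.5,5+y/2.5); pb=lambda x,y:(245+(x-400)/2.5,5+y/2.5)
obs=[]
for x,a,b in((48,(192,76),(598,79)),(30,(193,124),(598,124)),(-30,(217,268),(602,269)),(-48,(218,313),(602,312))):
    obs+=[(A,pa(*a),("f",x,38,22)),(B,pb(*b),("f",x,38,22))]
for x,b in((20.5,(750,152)),(9.75,(750,175)),(-9.75,(748,214)),(-20.5,(748,240))): obs.append((B,pb(*b),("f",x,-65,0)))
for sg,a,b in((1,(182,55),(583,55)),(-1,(218,327),(590,326))): obs+=[(A,pa(*a),("p",sg)),(B,pb(*b),("p",sg))]
obs+=[(A,pa(12,198),("post",)),(B,pb(460,200),("post",)),(B,pb(450,66),("knob",))]
def frame(v): return Ro.from_euler("z",v[3],degrees=True).as_matrix()@Ro.from_euler("x",30,degrees=True).as_matrix(),v[:3]
def res(v,full=False):
    R,t=frame(v);o=[]
    for s,p,m in obs:
        P={"f":lambda:m[1:],"p":lambda:(m[1]*v[4],v[5],6),"post":lambda:(0,115,v[6]),"knob":lambda:(42*np.sin(v[7]),115-42*np.cos(v[7]),68)}[m[0]]()
        o.append(proj(s,R@np.array(P,float)+t)-p)
    return np.array(o) if full else np.ravel(o)
if __name__=="__main__":
    f=least_squares(res,[540,60,70,10,55,40,60,1.5],loss="soft_l1");v=f.x
    print(v.round(2));
    for (s,p,m),e in zip(obs,res(v,True)):print("A" if s is A else "B",m,e.round(1))
    R,t=frame(v);np.save("chan.npy",v);C=np.linalg.inv(f.jac.T@f.jac);print("sd",np.sqrt(np.diag(C))[:4].round(2))
    print("vee",R@[0,60,25]+t,"slot",t,"z",R[:,2])
    q=r.sense();T=Ro.from_euler("xyz",q["tcp_rot"],degrees=True).as_matrix();M=B["camera_from_world"]
    print("cam in tool",T.T@(-M[:3,:3].T@M[:3,3]-q["tool_pos"]))
    c,rc,_=blob(blue(B),(280,150,80,60));print("band",c,rc)
E
python3 fit.py
```

```text
[557.07  86.17  62.48  11.33  58.27  36.39  48.78  39.46]
A ('f', 48, 38, 22) [-0.8  0.2]
B ('f', 48, 38, 22) [ 0.4 -0.8]
A ('f', 30, 38, 22) [ 1.3 -0.3]
B ('f', 30, 38, 22) [ 0.7 -0.1]
A ('f', -30, 38, 22) [-0.8  0.1]
B ('f', -30, 38, 22) [-0.  -0.1]
A ('f', -48, 38, 22) [ 0.9 -1.7]
B ('f', -48, 38, 22) [ 0.2 -1.2]
B ('f', 20.5, -65, 0) [0.1 0.3]
B ('f', 9.75, -65, 0) [-0.2  0.2]
B ('f', -9.75, -65, 0) [-0.1  0.5]
B ('f', -20.5, -65, 0) [-0.4 -1.3]
A ('p', 1) [0.3 0.2]
B ('p', 1) [-0.1  0.3]
A ('p', -1) [0.2 0.1]
B ('p', -1) [-0.6  0.6]
A ('post',) [-1.3  0.5]
B ('post',) [0.1 0.1]
B ('knob',) [0.1 0.4]
sd [0.31 0.39 1.57 0.3 ]
vee [549.31750799 124.85956016 114.13194692] slot [557.06679188  86.16640193  62.48131183] z [ 0.09818784 -0.49026436  0.8660254 ]
cam in tool [  85.12206648   -0.45351131 -161.53753666]
band [319.59950838 185.83425511] ((320.0, 185.0), (36.0, 62.0), 90.0)
```

The fit is tight, at about 1 px. The tube sits about 41 mm behind the reported TCP, so the real grasp point is 41 mm short of the reported one. With the tube gripped there, the fingertips would just touch the plate under the vee. I'll take it back to the rest and regrip 8 mm nearer the tips.

Call:
servo_tool:
  fingers: [0.02,0.02,0.02,0.02,0.02,0.02,0.02,0.02,0.02,0.02]
  linear:
    - [-0.002,0.03,0]
    - [-0.005,0.07,0]
    - [-0.008,0.115,0]
    - [-0.012,0.16,0]
    - [-0.016,0.205,0.02]
    - [-0.02,0.25,0.04]
    - [-0.024,0.295,0.06]
    - [-0.028,0.34,0.08]
    - [-0.032,0.385,0.1]
    - [-0.034,0.425,0.12]
  rotation:
    - [0,0,0.5]
    - [0,0,1]
    - [0,0,1.6]
    - [0,0,2.2]
    - [0,0,2.8]
    - [0,0,3.4]
    - [0,0,4]
    - [0,0,4.6]
    - [0,0,5]
    - [0,0,5.3]

```text
time: 13.0
tool_pos: [503.7, -328.9, 205.9]
tcp_rot: [180.0, 0.0, 4.5]
ft_force: [1.1, 0.4, -1.2]
finger_gap: 23.0
grip_force: 25.3
```

Call:
servo_tool:
  fingers: [0.02,0.02,0.02,0.02,0.02,0.02,0.02]
  linear:
    - [-0.001,0.015,0.02]
    - [-0.001,0.0225,0.06]
    - [-0.001,0.0225,0.1]
    - [-0.001,0.0225,0.14]
    - [-0.001,0.0225,0.17]
    - [-0.001,0.0225,0.19]
    - [-0.001,0.0225,0.19]
  rotation:
    - [0,0,0]
    - [0,0,0]
    - [0,0,0]
    - [0,0,0]
    - [0,0,0]
    - [0,0,0]
    - [0,0,0]

```text
time: 13.7
tool_pos: [502.2, -346.6, 12.4]
tcp_rot: [-179.7, 0.3, 4.6]
ft_force: [-1.0, -0.1, -1.9]
finger_gap: 23.3
grip_force: 25.3
```

Call:
servo_tool:
  fingers: [0.02,0.02,0.02,0.02,0.02,0.02]
  linear:
    - [0.005,0.001,0.002]
    - [0.005,0.001,0.006]
    - [0.005,0.001,0.01]
    - [0.005,0.001,0.014]
    - [0.005,0.001,0.0175]
    - [0.005,0.001,0.0185]
  rotation:
    - [0,0,0]
    - [0,0,0]
    - [0,0,0]
    - [0,0,0]
    - [0,0,0]
    - [0,0,0]

```text
time: 14.3
tool_pos: [510.7, -347.7, -2.1]
tcp_rot: [-180.0, 0.0, 4.7]
ft_force: [0.3, 0.3, -1.9]
finger_gap: 23.1
grip_force: 25.3
```

Call:
servo_tool:
  fingers: [0.02,0.02,0.02,0.02]
  linear:
    - [-0.002,0,0.002]
    - [-0.003,0,0.004]
    - [-0.003,0,0.005]
    - [-0.003,0,0.005]
  rotation:
    - [0,0,0]
    - [0,0,0]
    - [0,0,0]
    - [0,0,0]

```text
time: 14.7
tool_pos: [507.8, -348.1, -6.8]
tcp_rot: [-180.0, 0.0, 4.7]
ft_force: [-0.3, -0.7, -1.2]
finger_gap: 23.6
grip_force: 25.3
```

Nearly seated. I'll release, rise 8 mm and regrip.

Call:
servo_tool:
  fingers: [0.02,0.04,0.04,0.04,0.04,0.04,0.02,0.02,0.02,0.02]
  linear:
    - [0,0,0.001]
    - [0,0,0.001]
    - [0,0,0.001]
    - [0,0,-0.003]
    - [0,0,-0.006]
    - [0,0,-0.007]
    - [0,0,-0.007]
    - [0,0,-0.007]
    - [0,0,-0.007]
    - [0,0,-0.007]
  rotation:
    - [0,0,0]
    - [0,0,0]
    - [0,0,0]
    - [0,0,0]
    - [0,0,0]
    - [0,0,0]
    - [0,0,0]
    - [0,0,0]
    - [0,0,0]
    - [0,0,0]
  force: 25

```text
time: 15.7
tool_pos: [508.3, -348.5, 0.9]
tcp_rot: [180.0, -0.0, 4.7]
ft_force: [-1.3, 0.2, 4.5]
finger_gap: 23.0
grip_force: 24.4
```

Call:
servo_tool:
  fingers: [0.02,0.02,0.02,0.02,0.02,0.02,0.02,0.02,0.02,0.02]
  linear:
    - [0,0,-0.005]
    - [0,0,-0.02]
    - [0,0,-0.05]
    - [0,0,-0.09]
    - [0,0,-0.135]
    - [0,-0.02,-0.18]
    - [0,-0.06,-0.2]
    - [0,-0.1,-0.21]
    - [0,-0.14,-0.21]
    - [0,-0.18,-0.21]
  rotation:
    - [0,0,0]
    - [0,0,0]
    - [0,0,0]
    - [0,0,0]
    - [0,0,0]
    - [0,0,0]
    - [0,0,0]
    - [0,0,-1]
    - [0,0,-2]
    - [0,0,-3]

```text
time: 16.7
tool_pos: [492.9, -167.4, 211.9]
tcp_rot: [180.0, -0.1, 7.7]
ft_force: [1.7, 0.6, -1.5]
finger_gap: 23.1
grip_force: 24.9
```

```bash
cat >> h.py <<'E'
from scipy.spatial.transform import Rotation as Ro
def go(p,R):
    q=r.sense();T=Ro.from_euler("xyz",q["tcp_rot"],degrees=True).as_matrix()
    print("from",q["tool_pos"].round(1),"lin mm",(T.T@(np.asarray(p)-q["tool_pos"])).round(1),"rotvec",np.degrees(Ro.from_matrix(T.T@R).as_rotvec()).round(1))
def chan():
    v=np.load("chan.npy");return Ro.from_euler("z",v[3],degrees=True).as_matrix()@Ro.from_euler("x",30,degrees=True).as_matrix(),v[:3]
FLIP=np.diag([1.,-1,-1])
def camtool():
    q=r.sense();s=r.snapshot("wrist");T=Ro.from_euler("xyz",q["tcp_rot"],degrees=True).as_matrix();M=s["camera_from_world"]
    print("cam in tool",(T.T@(-M[:3,:3].T@M[:3,3]-q["tool_pos"])).round(1));return s
E
python3 -c "
from h import *
R,t=chan();go(R@[0,60,25+40-33]+t,R@FLIP)"
```

```text
from [ 492.9 -167.4  211.9] lin mm [  95.3 -278.6   91.6] rotvec [30.  -1.  -3.5]
```

Call:
servo_tool:
  fingers: [0.02,0.02,0.02,0.02,0.02,0.02,0.02,0.02,0.02,0.02]
  linear:
    - [0.01,-0.03,0]
    - [0.022,-0.065,0]
    - [0.034,-0.1,0]
    - [0.048,-0.14,0.01]
    - [0.06,-0.18,0.03]
    - [0.074,-0.22,0.05]
    - [0.086,-0.255,0.07]
    - [0.095,-0.279,0.092]
    - [0.095,-0.279,0.092]
    - [0.095,-0.279,0.092]
  rotation:
    - [3,0,0]
    - [7,0,-0.5]
    - [11,0,-1]
    - [15,-0.5,-1.8]
    - [19,-0.6,-2.2]
    - [23,-0.8,-2.7]
    - [27,-0.9,-3.2]
    - [30,-1,-3.5]
    - [30,-1,-3.5]
    - [30,-1,-3.5]

```text
time: 17.7
tool_pos: [549.2, 120.4, 118.2]
tcp_rot: [-150.0, 0.2, 11.4]
ft_force: [-0.6, 0.1, -0.6]
finger_gap: 22.9
grip_force: 24.9
```

```bash
python3 -c "
from h import *
s=camtool();cv2.imwrite('pics/w8.png',s['frame'][:,:,::-1])
R,t=chan();go(R@[0,60,25+40-33]+t,R@FLIP)
q=r.sense();print(q['tcp_rot'],q['joint_pos'].round(0),q['ft_force'])
for x in(30,48):
  print([proj(s,R@[sx*x,38,22]+t).round(0).tolist() for sx in(1,-1)])
S=r.snapshot('side')
print('side vee',proj(S,R@[0,60,25]+t),proj(S,R@[0,60,65]+t),proj(S,R@[65,60,65]+t),proj(S,R@[-65,60,65]+t))
c,rc,_=blob(tubem(S),(270,80,120,80));print(c,rc)
"
```

```text
cam in tool [  85.1    0.2 -161.6]
from [550.1 119.9 119.4] lin mm [ 0.2 -1.7  0. ] rotvec [0.1 0.  0. ]
[-1.50061118e+02  1.71833379e-02  1.13399316e+01] [-12.  13.  95.  27.  86.  62.] [-0.16902835 -0.22595297 -1.76979849]
[[356.0, 194.0], [353.0, 289.0]]
[[358.0, 161.0], [352.0, 314.0]]
side vee [326.3813246  156.72068235] [330.28883627 149.26622607] [352.06884789 142.18147483] [307.36221058 156.74356723]
[306.16408669 134.67715858] ((304.9941101074219, 129.77645874023438), (63.27461242675781, 37.044410705566406), 57.528804779052734)
```

```bash
python3 -c "
from h import *
R,t=chan();S=r.snapshot('side');W=r.snapshot('wrist');T=r.snapshot('top')
for n,s,roi in(('S',S,(290,100,100,80)),('W',W,(270,130,110,80)),('T',T,(170,120,110,120))):
  print(n,'pred band',proj(s,R@[52,60,65]+t).round(1),'end',proj(s,R@[65,60,65]+t).round(1),end=' ')
  try: c,rc,_=blob(blue(s),roi);print(c.round(1),np.round(rc[0],1),np.round(rc[1],1))
  except Exception as e: print('none')
"
```

```text
S pred band [347.8 143.6] end [352.1 142.2] [363.3 132. ] [365.3 129. ] [12.8 29.3]
W pred band [314.7 175.6] end [314.5 143.3] [319.  179.3] [318.9 178.3] [62.3 35.6]
T pred band [237.7 155.3] end [236.1 149.6] [237.2 153.9] [237.3 153.8] [3.5 7.6]
```

The band prediction and measurement agree within about 1 mm. I'll correct the 1.7 mm and go down.

Call:
servo_tool:
  fingers: [0.02,0.02,0.02,0.02,0.02,0.02,0.02,0.02,0.02]
  linear:
    - [0,-0.0017,0.006]
    - [0,-0.0017,0.013]
    - [0,-0.0017,0.02]
    - [0,-0.0017,0.026]
    - [0,-0.0017,0.03]
    - [0,-0.0017,0.033]
    - [0,-0.0017,0.034]
    - [0,-0.0017,0.034]
    - [0,-0.0017,0.034]
  rotation:
    - [0,0,0]
    - [0,0,0]
    - [0,0,0]
    - [0,0,0]
    - [0,0,0]
    - [0,0,0]
    - [0,0,0]
    - [0,0,0]
    - [0,0,0]

```text
time: 18.85
tool_pos: [546.4, 138.4, 90.0]
tcp_rot: [-150.0, 0.0, 11.3]
ft_force: [-0.1, 0.5, -1.6]
finger_gap: 23.1
grip_force: 25.0
```

Call:
servo_tool:
  fingers: [0.02,0.02,0.02,0.02]
  linear:
    - [0,0,0.001]
    - [0,0,0.002]
    - [0,0,0.003]
    - [0,0,0.003]
  rotation:
    - [0,0,0]
    - [0,0,0]
    - [0,0,0]
    - [0,0,0]

```text
time: 19.25
tool_pos: [546.4, 140.0, 88.2]
tcp_rot: [-150.0, -0.0, 11.3]
ft_force: [-2.1, -1.2, 4.7]
finger_gap: 23.2
grip_force: 25.6
```

```bash
python3 -c "
from h import *
R,t=chan();q=r.sense();print((R.T@(q['tool_pos']-t)).round(2),q['ft_force'].round(2),(R.T@q['ft_force']).round(2))"
```

```text
[ 0.11 60.39 -5.21] [-2.07 -1.24  4.68] [-2.27  1.64  4.46]
```

Call:
servo_tool:
  fingers: [0.02,0.02,0.02]
  linear:
    - [0,-0.0005,0]
    - [0,-0.001,0]
    - [0,-0.001,0]
  rotation:
    - [0,0,0]
    - [0,0,0]
    - [0,0,0]

```text
time: 19.55
tool_pos: [546.4, 140.3, 88.1]
tcp_rot: [-150.0, -0.0, 11.3]
ft_force: [0.4, -4.3, 4.7]
finger_gap: 23.2
grip_force: 25.6
```

```bash
python3 -c "
from h import *
R,t=chan();q=r.sense();print((R.T@(q['tool_pos']-t)).round(2),(R.T@q['ft_force']).round(2),q['wrist_torque'].round(2))"
```

```text
[ 0.16 60.63 -5.43] [-0.45 -1.35  6.21] [-0.62 -0.15  0.19]
```

The y force is balanced, so the tube is seated on both flanks. Release and retreat.

Call:
servo_tool:
  fingers: [0.024,0.03,0.036,0.036,0.036,0.036,0.036,0.036,0.036,0.036]
  linear:
    - [0,0,-0.001]
    - [0,0,-0.001]
    - [0,0,-0.001]
    - [0,0,-0.002]
    - [0,0,-0.01]
    - [0,0,-0.03]
    - [0,0,-0.06]
    - [0,0,-0.1]
    - [0,0,-0.14]
    - [0,0,-0.15]
  rotation:
    - [0,0,0]
    - [0,0,0]
    - [0,0,0]
    - [0,0,0]
    - [0,0,0]
    - [0,0,0]
    - [0,0,0]
    - [0,0,0]
    - [0,0,0]
    - [0,0,0]

```text
time: 20.55
tool_pos: [563.1, 64.9, 222.8]
tcp_rot: [-150.2, -0.3, 11.2]
ft_force: [1.0, 0.1, -0.1]
finger_gap: 36.0
grip_force: 0.0
```

```bash
python3 -c "
from h import *
R,t=chan();q=r.sense();print((R.T@(q['tool_pos']-t)).round(2))
W=r.snapshot('wrist');T=r.snapshot('top');S=r.snapshot('side');cv2.imwrite('pics/w9.png',W['frame'][:,:,::-1]);np.save('pics/w9.npy',W,allow_pickle=True)
cv2.imwrite('pics/m9.png',np.hstack([crop(W['frame'][:,:,::-1],190,0,260,325,400/260),crop(S['frame'][:,:,::-1],285,90,80,100,5)]))
p=lambda a:[proj(W,R@np.array(a,float)+t).round(0).tolist()]
print('tube ends',p((65,60,25)),p((-65,60,25)),'slot',p((0,0,0)),'post',p((0,115,49)),'knob',p((42*np.sin(1.76),115-42*np.cos(1.76),68)))
"
```

```text
[  1.76  61.13 149.88]
tube ends [[320.0, 116.0]] [[320.0, 254.0]] slot [[381.0, 183.0]] post [[254.0, 198.0]] knob [[235.0, 153.0]]
```

View pics/m9.png

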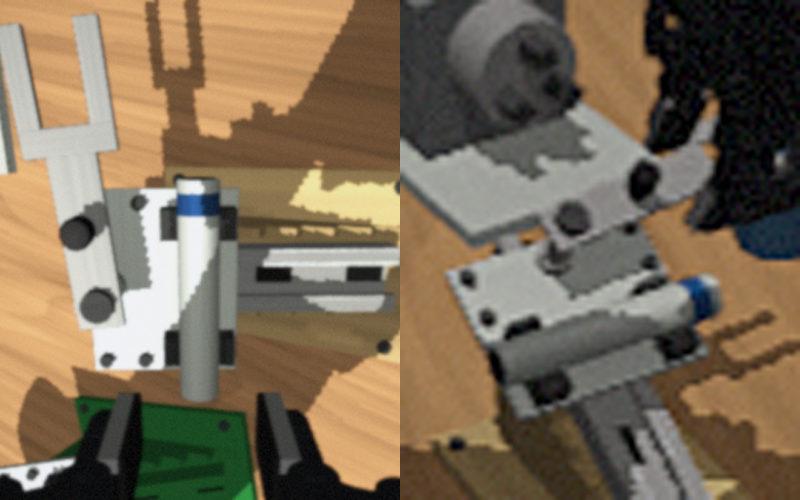

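The picture shows the tube lying in both V-blocks, ends at about (319,117) and (320,259) as predicted. The knob top is at about (240,151), and the fork tips' middle at about (221,13). Next I'll compute the strap angle and the knob grasp.

```bash
cat >> h.py <<'E'
def onchan(s,u,v,z):
    R,t=chan();c,d=ray(s,u,v);c=R.T@(c-t);d=R.T@d;return c+d*(z-c[2])/d[2]
E
python3 -c "
from h import *
W=np.load('pics/w9.npy',allow_pickle=True).item();R,t=chan()
k=onchan(W,190+77*.65,230*.65,68);f=onchan(W,190+48*.65,20*.65,46);print(k,f)
for p in(k,f):print(np.arctan2(p[0],115-p[1]),np.hypot(p[0],115-p[1]))
H=hsv(W);m=(H[...,2]<70)
c,rc,_=blob(m,(222,135,36,30));print(c,rc,onchan(W,*c,66))
ps=[onchan(W,190+x*.65,y*.65,46) for x,y in((8,25),(88,15),(20,128),(118,150))];print(np.round(ps,1))
"
```

```text
[ 43.99442949 119.17861085  68.        ] [136.80653588 130.15697201  46.        ]
1.6654927007197122 44.19242712462417
1.6811376118347405 137.6436052283246
[240.63949843 150.29937304] ((241.00003051757812, 150.50003051757812), (18.782970428466797, 21.913463592529297), 63.43495178222656) [ 43.05516728 119.25855896  66.        ]
[[134.7 148.7  46. ]
 [138.9 111.6  46. ]
 [ 90.2 148.4  46. ]
 [ 80.1 100.9  46. ]]
```

```bash
python3 -c "
from h import *
R,t=chan();go(R@[41.8,119.4,37]+t,R@FLIP);print(r.sense()['joint_pos'].round(0))"
```

```text
from [561.   67.  217.9] lin mm [ 41.6 -58.7 107.4] rotvec [ 0. -0. -0.]
[-16.  10.  87.  27.  97.  62.]
```

Call:
servo_tool:
  fingers: [0.036,0.036,0.036,0.036,0.036,0.036,0.036,0.036,0.036,0.036]
  linear:
    - [0.015,-0.02,0]
    - [0.03,-0.04,0.01]
    - [0.0416,-0.0587,0.03]
    - [0.0416,-0.0587,0.05]
    - [0.0416,-0.0587,0.07]
    - [0.0416,-0.0587,0.085]
    - [0.0416,-0.0587,0.097]
    - [0.0416,-0.0587,0.105]
    - [0.0416,-0.0587,0.1074]
    - [0.0416,-0.0587,0.1074]
  rotation:
    - [0,0,0]
    - [0,0,0]
    - [0,0,0]
    - [0,0,0]
    - [0,0,0]
    - [0,0,0]
    - [0,0,0]
    - [0,0,0]
    - [0,0,0]
    - [0,0,0]

```text
time: 21.7
tool_pos: [580.9, 177.9, 153.9]
tcp_rot: [-150.0, 0.1, 11.3]
ft_force: [0.4, -0.3, -0.4]
finger_gap: 36.0
grip_force: 0.0
```

Call:
servo_tool:
  fingers: [0.008,0.008,0.008,0.008,0.008]
  linear:
    - [0,0,0]
    - [0,0,0]
    - [0,0,0]
    - [0,0,0]
    - [0,0,0]
  rotation:
    - [0,0,0]
    - [0,0,0]
    - [0,0,0]
    - [0,0,0]
    - [0,0,0]
  force: 20

```text
time: 22.2
tool_pos: [581.6, 177.7, 154.7]
tcp_rot: [-150.0, -0.0, 11.3]
ft_force: [2.8, -1.6, 3.3]
finger_gap: 15.0
grip_force: 21.2
```

```bash
python3 -c "
from h import *
R,t=chan();q=r.sense();p=R.T@(q['tool_pos']-t);print(p.round(2),(R.T@q['ft_force']).round(2))
for th in np.arange(1.675,-0.16,-.15): print(round(th,3),[round(float(x),1) for x in (42*np.sin(th)-p[0], -(115-42*np.cos(th)-p[1]))])"
```

```text
[ 42.08 119.67  37.38] [ 2.45 -0.17  3.94]
1.675 [-0.3, 0.3]
1.525 [-0.1, 6.6]
1.375 [-0.9, 12.8]
1.225 [-2.6, 18.9]
1.075 [-5.1, 24.7]
0.925 [-8.5, 29.9]
0.775 [-12.7, 34.7]
0.625 [-17.5, 38.7]
0.475 [-22.9, 42.0]
0.325 [-28.7, 44.5]
0.175 [-34.8, 46.0]
0.025 [-41.0, 46.7]
-0.125 [-47.3, 46.3]
```

Call:
servo_tool:
  fingers: [0.008,0.008,0.008,0.008,0.008,0.008,0.008,0.008,0.008,0.008]
  linear:
    - [0,0.003,0]
    - [0,0.0066,0]
    - [-0.001,0.0128,0]
    - [-0.0026,0.0189,0]
    - [-0.0051,0.0247,0]
    - [-0.0085,0.0299,0]
    - [-0.0127,0.0347,0]
    - [-0.0175,0.0387,0]
    - [-0.0229,0.042,0]
    - [-0.0287,0.0445,0]
  rotation:
    - [0,0,0]
    - [0,0,0]
    - [0,0,0]
    - [0,0,0]
    - [0,0,0]
    - [0,0,0]
    - [0,0,0]
    - [0,0,0]
    - [0,0,0]
    - [0,0,0]

```text
time: 23.2
tool_pos: [560.0, 134.6, 131.7]
tcp_rot: [-150.0, 0.0, 11.3]
ft_force: [4.1, 5.8, 4.7]
finger_gap: 14.6
grip_force: 20.7
```

Call:
servo_tool:
  fingers: [0.008,0.008,0.008,0.008,0.008,0.008]
  linear:
    - [-0.003,0.001,0]
    - [-0.006,0.0015,0]
    - [-0.009,0.0019,0]
    - [-0.012,0.0022,0]
    - [-0.0145,0.0022,0]
    - [-0.0155,0.0022,0]
  rotation:
    - [0,0,0]
    - [0,0,0]
    - [0,0,0]
    - [0,0,0]
    - [0,0,0]
    - [0,0,0]

```text
time: 23.8
tool_pos: [545.3, 129.7, 130.6]
tcp_rot: [-150.0, 0.0, 11.3]
ft_force: [4.6, 4.6, 2.7]
finger_gap: 15.1
grip_force: 20.9
```

```bash
python3 -c "
from h import *
R,t=chan();q=r.sense();p=R.T@(q['tool_pos']-t);print(p.round(2),(R.T@q['ft_force']).round(2),q['grip_force'])"
```

```text
[-3.03 73.01 36.49] [5.42 4.52 0.51] 20.92287748149829
```

Call:
servo_tool:
  fingers: [0.008,0.008,0.008]
  linear:
    - [-0.001,0,0]
    - [-0.002,0,0]
    - [-0.002,0,0]
  rotation:
    - [0,0,0]
    - [0,0,0]
    - [0,0,0]

```text
time: 24.1
tool_pos: [544.4, 129.5, 130.9]
tcp_rot: [-150.0, -0.1, 11.3]
ft_force: [7.6, 7.1, 2.1]
finger_gap: 14.7
grip_force: 20.7
```

```bash
python3 -c "
from h import *
R,t=chan();q=r.sense();p=R.T@(q['tool_pos']-t);print(p.round(2),(R.T@q['ft_force']).round(2),q['grip_force'])"
```

```text
[-3.88 73.14 36.82] [ 8.87  5.75 -0.89] 20.68159616086632
```

The force rises at the stop, so the strap is closed. I'll open and retreat.

Call:
servo_tool:
  fingers: [0.03,0.04,0.04,0.04,0.04,0.04,0.04,0.04,0.04,0.04]
  linear:
    - [0.001,0,0]
    - [0.001,0,0]
    - [0.001,0,0]
    - [0.001,0,-0.01]
    - [0.001,0,-0.03]
    - [0.001,0.005,-0.06]
    - [0.001,0.015,-0.09]
    - [0.001,0.03,-0.11]
    - [0.001,0.03,-0.11]
    - [0.001,0.03,-0.11]
  rotation:
    - [0,0,0]
    - [0,0,0]
    - [0,0,0]
    - [0,0,0]
    - [0,0,0]
    - [0,0,0]
    - [0,0,0]
    - [0,0,0]
    - [0,0,0]
    - [0,0,0]

```text
time: 25.1
tool_pos: [560.5, 49.4, 211.1]
tcp_rot: [-150.0, 0.1, 11.2]
ft_force: [0.1, -0.3, -0.2]
finger_gap: 40.1
grip_force: 0.0
```

```bash
python3 -c "
from h import *
R,t=chan();q=r.sense();print((R.T@(q['tool_pos']-t)).round(2),q['time'])
W=r.snapshot('wrist');cv2.imwrite('pics/w10.png',W['frame'][:,:,::-1]);np.save('pics/w10.npy',W,allow_pickle=True)
T=r.snapshot('top');cv2.imwrite('pics/t10.png',T['frame'][:,:,::-1])
pw=[proj(W,R@np.array(a,float)+t).round(0).tolist() for a in((0,0,0),(0,115,49),(0,73,68),(24,-23,46),(-24,-23,46))];print(pw)
cv2.imwrite('pics/m10.png',crop(W['frame'][:,:,::-1],220,60,200,150,4))
"
```

```text
[ -3.85  42.51 147.04] 25.1
[[363.0, 177.0], [231.0, 192.0], [279.0, 200.0], [400.0, 162.0], [396.0, 218.0]]
```

View pics/m10.png

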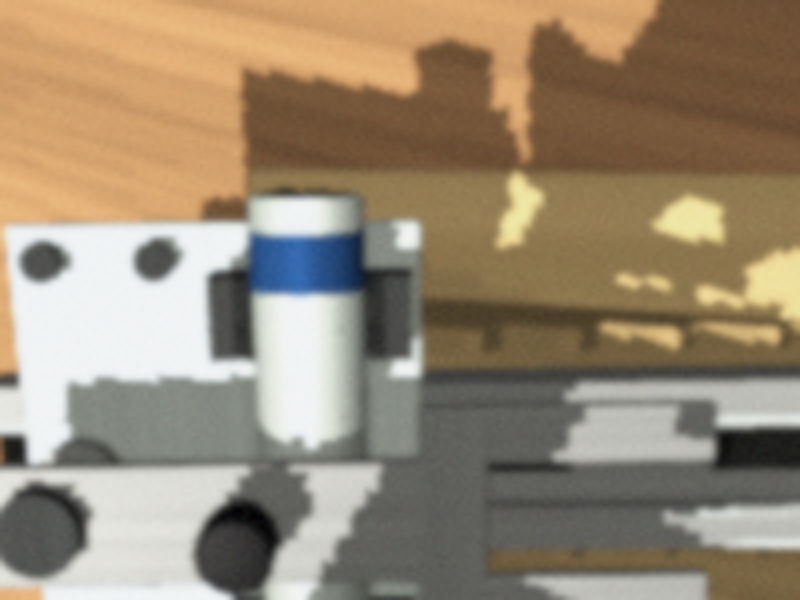

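The picture shows the strap closed. The prong ends are at about (715,402-465) in the crop, within 1 px of the prediction, so it is at its stop with the fork over the slot. Next I'll refine the slot's x, and plan the look straight down at the nut.

```bash
python3 -c "
from h import *
W=np.load('pics/w10.npy',allow_pickle=True).item()
g=cv2.cvtColor(W['frame'],cv2.COLOR_RGB2GRAY)
for x,y0,y1 in((380,153,199),):print(onchan(W,x,153.5,0).round(1),onchan(W,x,196.8,0).round(1))
for u in(352,385,402,415): print(u,' '.join(f'{v}:{g[v,u]}' for v in range(148,216,2)))
R,t=chan()
for y in(-5,-30,-50):print([proj(W,R@np.array([x,y,0.])+t).round(1).tolist() for x in(20.5,9.75,-9.75,-20.5)])
go([585,-242,190],Ro.from_euler('z',101.3,degrees=True).as_matrix()@FLIP)
"
```

```text
[ 22.6 -14.8   0. ] [-20.2 -17.3   0. ]
352 148:95 150:97 152:79 154:65 156:91 158:93 160:86 162:95 164:94 166:93 168:95 170:95 172:94 174:92 176:51 178:83 180:99 182:95 184:89 186:75 188:93 190:92 192:97 194:95 196:93 198:94 200:98 202:89 204:147 206:128 208:97 210:96 212:93 214:94
385 148:97 150:91 152:68 154:98 156:174 158:183 160:140 162:183 164:186 166:186 168:186 170:188 172:191 174:166 176:101 178:96 180:95 182:95 184:85 186:81 188:118 190:114 192:96 194:97 196:98 198:98 200:101 202:96 204:167 206:184 208:187 210:186 212:189 214:184
402 148:102 150:92 152:68 154:97 156:176 158:188 160:190 162:191 164:223 166:171 168:34 170:17 172:20 174:25 176:43 178:89 180:100 182:94 184:88 186:144 188:211 190:192 192:188 194:193 196:177 198:106 200:100 202:106 204:102 206:102 208:99 210:102 212:109 214:111
415 148:100 150:92 152:70 154:117 156:183 158:189 160:188 162:190 164:221 166:148 168:37 170:27 172:31 174:27 176:48 178:91 180:98 182:100 184:90 186:151 188:205 190:189 192:189 194:204 196:201 198:106 200:99 202:102 204:104 206:107 208:99 210:99 212:95 214:96
[[369.5, 155.7], [368.9, 166.9], [368.0, 186.6], [367.5, 197.1]]
[[396.1, 155.6], [395.2, 166.8], [393.8, 186.5], [393.0, 197.0]]
[[417.4, 155.6], [416.3, 166.8], [414.4, 186.5], [413.4, 197.0]]
from [559.8  50.6 210.2] lin mm [ -32.7  262.8 -128.6] rotvec [-23.7 -23.4 -87.7]
```

Call:
servo_tool:
  fingers: [0.04,0.04,0.04,0.04,0.04,0.04,0.04,0.04,0.04,0.04]
  linear:
    - [0,0.01,-0.02]
    - [-0.002,0.03,-0.04]
    - [-0.005,0.06,-0.05]
    - [-0.01,0.09,-0.06]
    - [-0.014,0.12,-0.07]
    - [-0.018,0.15,-0.08]
    - [-0.022,0.18,-0.09]
    - [-0.026,0.21,-0.1]
    - [-0.03,0.24,-0.115]
    - [-0.033,0.263,-0.129]
  rotation:
    - [-1.9,-1.9,-7]
    - [-4,-4,-15]
    - [-6.2,-6.1,-23]
    - [-8.4,-8.3,-31]
    - [-10.5,-10.4,-39]
    - [-12.7,-12.5,-47]
    - [-14.9,-14.7,-55]
    - [-17,-16.8,-63]
    - [-19.2,-18.9,-71]
    - [-21.3,-21,-79]

```text
time: 26.2
tool_pos: [584.8, -243.1, 189.3]
tcp_rot: [-177.5, -2.2, 92.9]
ft_force: [-0.1, 0.1, 0.0]
finger_gap: 39.6
grip_force: 0.0
```

Call:
servo_tool:
  fingers: [0.04,0.04,0.04]
  linear:
    - [0,0,0]
    - [0,0,0]
    - [0,0,0]
  rotation:
    - [-1.2,-1.2,-4.4]
    - [-2.4,-2.4,-8.7]
    - [-2.4,-2.4,-8.7]

```text
time: 26.5
tool_pos: [584.7, -241.6, 190.3]
tcp_rot: [179.9, -0.0, 101.3]
ft_force: [-0.8, -0.4, 0.7]
finger_gap: 40.1
grip_force: 0.0
```

```bash
python3 -c "
from h import *
q=r.sense();print(q['tool_pos'].round(1),q['tcp_rot'].round(1),q['joint_pos'].round(0),q['time'])
W=r.snapshot('wrist');np.save('pics/w11.npy',W,allow_pickle=True)
print(proj(W,[568.7,-159,104]),proj(W,[568.7,-159,70]))
u,v=proj(W,[568.7,-159,104]).astype(int)
c,rc,ct=blob(red(W),(u-50,v-40,100,80));print(c,rc,cv2.contourArea(ct))
b=cv2.boxPoints(rc);P=[onz(W,*p,104) for p in b];print(np.round(P,1))
print('centre',onz(W,*rc[0],104))
for i in range(4):
  d=P[(i+1)%4]-P[i];print(np.linalg.norm(d).round(1),np.degrees(np.arctan2(d[1],d[0])).round(1))
H=hsv(W);x0,y0=u-32,v-26
print(u,v)
m=red(W)
for y in range(v-24,v+26,2):print(''.join('%4d'%H[y,x,2] if m[y,x] else '   .' for x in range(u-32,u+34,3)))
"
```

```text
[ 584.7 -241.6  190.3] [179.9  -0.  101.3] [-27.  13.  81.   0.  86. -38.] 26.5
[318.88809661  88.61304054] [318.7933654   88.51069204]
[319.83504739  90.01028433] ((319.7307434082031, 90.15384674072266), (45.76277160644531, 19.969207763671875), 33.6900634765625) 826.5
[[ 551.9 -160.4  104. ]
 [ 557.6 -148.2  104. ]
 [ 587.2 -159.4  104. ]
 [ 581.9 -172.   104. ]]
centre [ 569.48788977 -159.89249572  104.        ]
13.5 65.1
31.7 -20.6
13.8 -112.8
32.2 158.8
318 88
   .   .   .   .   .   .   .   .   .   .   .   .   .   .   .   .   .   .   .   .   .   .
   .   .   .   .   .   .   .   .   .   .   .   .   .   .   .   .   .   .   .   .   .   .
   .   .   .   .   .   .   .   .   .   .   .   .   .   .   .   .   .   .   .   .   .   .
   .   .   .   .   .   .   .   .   .   .   .   .   .   .   .   .   .   .   .   .   .   .
   .   .   .   .   .   .   . 163  79   .   .   .   .   .   .   .   .   .   .   .   .   .
   .   .   .   .   .   . 194 210 161  73   .   .   .   .   .   .   .   .   .   .   .   .
   .   .   .   .   .   . 212 222 211 165  78   .   .   .   .   .   .   .   .   .   .   .
   .   .
[... 893 characters left out ...]
.   .   .   .   .   .   .   . 174 217 226 223 223 224 224 221 163   .   .   .
   .   .   .   .   .   .   .   .   .   .   . 174 216 223 225 223 224 212 125   .   .   .
   .   .   .   .   .   .   .   .   .   .   .   . 165 216 225 225 223 190   .   .   .   .
   .   .   .   .   .   .   .   .   .   .   .   .   . 159 214 224 219 147   .   .   .   .
   .   .   .   .   .   .   .   .   .   .   .   .   .   . 151 213 201   .   .   .   .   .
   .   .   .   .   .   .   .   .   .   .   .   .   .   .   . 161 163   .   .   .   .   .
   .   .   .   .   .   .   .   .   .   .   .   .   .   .   .   .   .   .   .   .   .   .
   .   .   .   .   .   .   .   .   .   .   .   .   .   .   .   .   .   .   .   .   .   .
```

```bash
python3 -c "
from h import *
W=np.load('pics/w11.npy',allow_pickle=True).item()
m=red(W)&(hsv(W)[...,2]>140);m[:50]=0;m[130:]=0;m[:,:270]=0;m[:,370:]=0
v,u=np.nonzero(m);P=np.array([onz(W,a,b,104)[:2] for a,b in zip(u,v)]);c=P.mean(0);w,V=np.linalg.eigh(np.cov(P.T));d=V[:,1]
yaw=np.degrees(np.arctan2(d[1],d[0]))%180;print(c,np.sqrt(12*w),yaw)
go([*c,80],Ro.from_euler('z',yaw,degrees=True).as_matrix()@FLIP)
"
```

```text
[ 569.10111236 -159.94151602] [12.12510495 31.03620349] 160.0414886717462
from [ 584.8 -241.7  190.5] lin mm [ 83.2   0.2 110.5] rotvec [  0.1   0.  -58.9]
```

Call:
servo_tool:
  fingers: [0.04,0.04,0.04,0.04,0.04,0.04,0.04,0.04,0.04,0.04]
  linear:
    - [0.02,0,0]
    - [0.04,0,0.01]
    - [0.06,0,0.03]
    - [0.075,0,0.05]
    - [0.083,0,0.07]
    - [0.083,0,0.08]
    - [0.083,0,0.08]
    - [0.083,0,0.08]
    - [0.083,0,0.08]
    - [0.083,0,0.08]
  rotation:
    - [0,0,-8]
    - [0,0,-16]
    - [0,0,-24]
    - [0,0,-32]
    - [0,0,-40]
    - [0,0,-48]
    - [0,0,-56]
    - [0,0,-59]
    - [0,0,-59]
    - [0,0,-59]

```text
time: 27.55
tool_pos: [569.4, -161.2, 110.7]
tcp_rot: [179.9, 0.1, 160.1]
ft_force: [-0.6, -0.6, 0.3]
finger_gap: 40.1
grip_force: 0.0
```

```bash
python3 -c "
from h import *
go([569.1,-159.8,53],Ro.from_euler('z',160,degrees=True).as_matrix()@FLIP);print(r.sense()['joint_pos'].round(0))"
```

```text
from [ 569.4 -161.2  110.7] lin mm [ 0.9  1.1 57.7] rotvec [0.1 0.1 0.1]
[-21.  10.  93.   0.  77. -91.]
```

Call:
servo_tool:
  fingers: [0.04,0.04,0.04,0.04,0.04,0.04,0.04]
  linear:
    - [0.001,0.001,0.01]
    - [0.001,0.001,0.025]
    - [0.001,0.001,0.04]
    - [0.001,0.001,0.05]
    - [0.001,0.001,0.056]
    - [0.001,0.001,0.0575]
    - [0.001,0.001,0.0575]
  rotation:
    - [0,0,0]
    - [0,0,0]
    - [0,0,0]
    - [0,0,0]
    - [0,0,0]
    - [0,0,0]
    - [0,0,0]

```text
time: 28.25
tool_pos: [569.0, -160.3, 53.3]
tcp_rot: [179.9, 0.2, 160.2]
ft_force: [-0.3, -0.5, -0.0]
finger_gap: 39.9
grip_force: 0.0
```

Call:
servo_tool:
  fingers: [0.025,0.015,0.005,0.005,0.005,0.005]
  linear:
    - [0,0,0]
    - [0,0,0]
    - [0,0,0]
    - [0,0,0]
    - [0,0,0]
    - [0,0,0]
  rotation:
    - [0,0,0]
    - [0,0,0]
    - [0,0,0]
    - [0,0,0]
    - [0,0,0]
    - [0,0,0]
  force: 60

```text
time: 28.85
tool_pos: [569.8, -160.5, 54.4]
tcp_rot: [179.9, 0.3, 160.2]
ft_force: [-0.0, -0.4, 5.3]
finger_gap: 12.3
grip_force: 59.0
```

```bash
python3 -c "
from h import *
q=r.sense();print(q['tool_pos'].round(1),q['tcp_rot'].round(1),q['ft_force'].round(1))"
```

```text
[ 569.8 -160.5   54.4] [179.9   0.3 160.2] [-0.  -0.4  5.3]
```

The nut is gripped. I'll lift it.

Call:
servo_tool:
  fingers: [0.005,0.005,0.005,0.005,0.005,0.005,0.005]
  linear:
    - [0,0,-0.01]
    - [0,0,-0.035]
    - [0,0,-0.07]
    - [0,0,-0.11]
    - [0,0,-0.14]
    - [0,0,-0.15]
    - [0,0,-0.15]
  rotation:
    - [0,0,0]
    - [0,0,0]
    - [0,0,0]
    - [0,0,0]
    - [0,0,4]
    - [0,0,10]
    - [0,0,17]

```text
time: 29.55
tool_pos: [569.7, -160.7, 206.9]
tcp_rot: [179.8, 0.4, 143.0]
ft_force: [-0.2, 0.5, -1.0]
finger_gap: 11.8
grip_force: 58.3
```

```bash
cat >> h.py <<'E'
RZ90=Ro.from_euler("z",90,degrees=True).as_matrix()
def st():
    R,t=chan();q=r.sense();T=Ro.from_euler("xyz",q["tcp_rot"],degrees=True).as_matrix()
    p=R.T@(q["tool_pos"]-t);a=R.T@T
    print("t",q["time"],"chan",p.round(2),"nut z",round(p[2]-54.4,2),"yaw",np.degrees(np.arctan2(a[1,0],a[0,0])).round(1),"F",(R.T@q["ft_force"]).round(2),"M",(R.T@q["wrist_torque"]).round(2),"gap",round(float(q["finger_gap"]),1),round(float(q["grip_force"]),1))
E
python3 -c "
from h import *
st();R,t=chan();go(R@[0.3,-4,54.4+62]+t,R@RZ90@FLIP)"
```

```text
t 29.55 chan [ -36.1  -139.6   247.36] nut z 192.96 yaw 135.9 F [-0.06 -0.01 -1.15] M [-0.    0.01  0.02] gap 11.8 58.3
from [ 569.7 -160.7  206.9] lin mm [112.8 148.6  45.3] rotvec [-10.6  29.   40.8]
```

Call:
servo_tool:
  fingers: [0.005,0.005,0.005,0.005,0.005,0.005,0.005,0.005,0.005,0.005]
  linear:
    - [0.015,0.02,0]
    - [0.03,0.04,0]
    - [0.047,0.062,0]
    - [0.064,0.084,0]
    - [0.08,0.106,0.005]
    - [0.096,0.127,0.015]
    - [0.108,0.142,0.03]
    - [0.1128,0.1486,0.0453]
    - [0.1128,0.1486,0.0453]
    - [0.1128,0.1486,0.0453]
  rotation:
    - [-1.3,3.6,5.1]
    - [-2.7,7.3,10.2]
    - [-4,10.9,15.3]
    - [-5.3,14.5,20.4]
    - [-6.6,18.1,25.5]
    - [-8,21.8,30.6]
    - [-9.3,25.4,35.7]
    - [-10.6,29,40.8]
    - [-10.6,29,40.8]
    - [-10.6,29,40.8]

```text
time: 30.55
tool_pos: [566.9, 25.7, 158.0]
tcp_rot: [-179.7, -30.1, 101.5]
ft_force: [1.0, -0.6, -0.7]
finger_gap: 12.1
grip_force: 58.6
```

```bash
python3 -c "
from h import *
st();R,t=chan();go(R@[0.3,-4,54.4+62]+t,R@RZ90@FLIP)
W=camtool();cv2.imwrite('pics/w12.png',W['frame'][:,:,::-1]);np.save('pics/w12.npy',W,allow_pickle=True)
p=lambda a:proj(W,R@np.array(a,float)+t).round(1).tolist()
for y in(30,45,95):print(y,p((-13,y,46)),p((13,y,46)))
print('tube',p((0,60,25)),'knob',p((0,73,68)),'post',p((0,115,49)),'handle',p((0,-4,62+87)))
g=cv2.cvtColor(W['frame'],cv2.COLOR_RGB2GRAY)
for y in(30,45,95):
  v=int(p((0,y,46))[1]);u0=int(p((-13,y,46))[0])-14
  if 0<=v<400: print(v,u0,g[v,u0:u0+85].tolist())
c,rc,_=blob(red(W),(250,150,140,250));print(c,rc)
print(r.sense()['joint_pos'].round(0))
"
```

```text
t 30.55 chan [ -2.27  -5.24 113.31] nut z 58.91 yaw 90.1 F [ 0.82 -1.01 -0.21] M [-0.38 -0.04 -0.03] gap 12.1 58.6
from [566.9  25.7 158. ] lin mm [ 1.2  2.6 -3.1] rotvec [-0.4 -0.1  0.1]
cam in tool [  84.5    0.4 -161.6]
30 [303.9, 162.2] [340.9, 162.3]
45 [303.6, 140.7] [341.4, 140.8]
95 [302.6, 61.7] [343.4, 61.8]
tube [322.5, 115.9] knob [322.9, 99.1] post [323.2, 25.6] handle [322.7, 287.2]
162 289 [106, 98, 96, 97, 96, 96, 101, 100, 99, 99, 97, 98, 98, 98, 100, 117, 139, 162, 168, 172, 179, 190, 191, 189, 191, 193, 193, 192, 192, 191, 194, 195, 193, 193, 190, 192, 192, 193, 192, 193, 193, 191, 196, 194, 194, 193, 193, 193, 191, 193, 192, 196, 196, 192, 192, 192, 192, 195, 195, 193, 192, 191, 193, 194, 194, 192, 192, 194, 188, 170, 147, 136, 135, 130, 135, 153, 187, 213, 225, 228, 229, 228, 224, 222, 222]
140 289 [150, 178, 224, 240, 244, 244, 245, 244, 245, 244, 245, 244, 244, 244, 245, 239, 225, 200, 198, 196, 197, 199, 201, 203, 207, 205, 205, 201, 203, 199, 200, 205, 204, 207, 207, 206, 207, 202, 199, 198, 197, 200, 200, 201, 204, 204, 205, 203, 203, 202, 203, 200, 196, 181, 153, 142, 145, 145, 145, 145, 144, 147, 160, 189, 227, 239, 243, 243, 243, 242, 235, 198, 126, 61, 55, 69, 73, 73, 74, 75, 73, 73, 74, 71, 74]
61 288 [245, 245, 245, 245, 245, 244, 245, 244, 245, 245, 244, 245, 245, 244, 239, 223, 200, 203, 209, 213, 211, 214, 215, 217, 218, 218, 219, 216, 214, 211, 213, 213, 216, 217, 219, 216, 214, 213, 212, 211, 210, 207, 210, 211, 209, 209, 208, 209, 208, 206, 204, 205, 205, 202, 197, 182, 157, 141, 143, 145, 145, 144, 146, 145, 150, 171, 211, 235, 241, 243, 243, 244, 245, 244, 244, 244, 244, 244, 244, 244, 244, 244, 244, 244, 244]
[319.00497334 288.76511475] ((318.5, 288.0), (98.0, 33.0), 90.0)
[-20.  16.  87.  25.  94. -33.]
```

Call:
servo_tool:
  fingers: [0.005,0.005,0.005]
  linear:
    - [0.001,0.0015,0]
    - [0.001,0.0015,0]
    - [0.001,0.0015,0]
  rotation:
    - [-0.3,0,0]
    - [-0.3,0,0]
    - [-0.3,0,0]

```text
time: 30.9
tool_pos: [569.2, 27.3, 159.7]
tcp_rot: [179.9, -30.1, 101.5]
ft_force: [0.1, -0.1, -0.6]
finger_gap: 11.8
grip_force: 58.6
```

```bash
python3 -c "
from h import *
st();R,t=chan();go(R@[0.5,-4,54.4+7]+t,R@RZ90@FLIP)
W=camtool();p=lambda a:proj(W,R@np.array(a,float)+t).round(1).tolist()
g=cv2.cvtColor(W['frame'],cv2.COLOR_RGB2GRAY).astype(int)
for y in(38,45,80,85,90,95,100):
  a,b=p((-13,y,46)),p((13,y,46));v=int(a[1])
  o=[]
  for e in(a[0],b[0]):
    s=g[v-1:v+2].mean(0);d=np.diff(s);i0=int(e)-4;k=i0+np.argmin(d[i0:i0+10]);w=-d[k-2:k+3].clip(max=0);o.append((w*np.arange(k-2,k+3)).sum()/w.sum()+.5)
  sc=(b[0]-a[0])/26;print(y,v,np.round(o,1),'off mm',np.round([(o[0]-a[0])/sc,(o[1]-b[0])/sc],2))
c,rc,_=blob(red(W),(250,150,140,250));print(rc,'handle px at TCP', proj(W,r.sense()['tool_pos']-R[:,2]*-(87-54.4)))
"
```

```text
t 30.9 chan [  0.33  -3.45 114.2 ] nut z 59.8 yaw 90.1 F [ 0.03 -0.43 -0.49] M [-0.39 -0.01  0.06] gap 11.8 58.6
from [569.2  27.3 159.7] lin mm [-0.6  0.1 52.8] rotvec [ 0.1 -0.1  0.1]
cam in tool [  84.5    0.4 -161.6]
38 153 [ nan 338.] off mm [ nan 0.97]
45 143 [301.  337.6] off mm [1.27 0.56]
80 89 [298.9 338.4] off mm [0.42 0.37]
85 81 [298.8 338.3] off mm [0.48 0.22]
90 73 [298.2 338.3] off mm [0.15 0.07]
95 64 [297.9 338.3] off mm [0.05 0.  ]
100 56 [297.9 338.4] off mm [ 0.1  -0.09]
((318.5, 288.0), (98.0, 33.0), 90.0) handle px at TCP [317.82745904 285.45429444]<string>:10: RuntimeWarning: invalid value encountered in scalar divide
```

```bash
python3 -c "
from h import *
W=np.load('pics/w10.npy',allow_pickle=True).item();R,t=chan()
g=cv2.GaussianBlur(cv2.cvtColor(W['frame'],cv2.COLOR_RGB2GRAY),(3,3),0).astype(float)
def edge(x,y,z,n=3):
  a=proj(W,R@np.array([x,y,z],float)+t);b=proj(W,R@np.array([x+1.,y,z])+t);u=int(round(a[0]));s=g[:,u-1:u+2].mean(1);d=abs(np.diff(s));i=int(round(a[1]));L=range(i-n-1,i+n+1);k=max(L,key=lambda j:d[j]);w=d[k-1:k+2];e=(w*np.arange(k-1,k+2)).sum()/w.sum()+.5
  return round(float((e-a[1])/(b[1]-a[1])),2),round(float(d[k]))
for n,xs,ys,z in(('strap',(13,-13),(105,95,85,50,45,40,35),46),('prong',(24,12,-12,-24),(0,-5,-10,-15,-19),46),('lip',(20.5,9.75,-9.75,-20.5),(-30,-35,-40,-45,-50,-55,-60),0)):
  for y in ys: print(n,y,[edge(x,y,z) for x in xs])
"
```

```text
strap 105 [(-0.48, 43), (-0.51, 8)]
strap 95 [(-0.49, 36), (-0.62, 12)]
strap 85 [(-0.41, 35), (1.2, 27)]
strap 50 [(0.3, 40), (-2.7, 2)]
strap 45 [(2.19, 13), (-2.56, 33)]
strap 40 [(2.02, 15), (-2.58, 26)]
strap 35 [(-0.68, 1), (-0.2, 0)]
prong 0 [(0.73, 20), (1.95, 29), (0.97, 36), (3.09, 23)]
prong -5 [(0.77, 18), (1.98, 30), (0.99, 36), (2.09, 25)]
prong -10 [(0.81, 18), (2.02, 31), (1.02, 33), (1.99, 23)]
prong -15 [(2.58, 24), (2.01, 30), (1.06, 31), (1.98, 23)]
prong -19 [(2.45, 31), (2.02, 30), (1.08, 30), (2.02, 23)]
lip -30 [(1.03, 38), (-2.48, 30), (-0.11, 33), (4.0, 19)]
lip -35 [(1.0, 38), (0.26, 60), (-0.07, 45), (1.42, 30)]
lip -40 [(1.1, 37), (0.26, 62), (0.2, 39), (0.42, 35)]
lip -45 [(1.12, 38), (0.37, 62), (0.17, 36), (0.42, 40)]
lip -50 [(1.11, 37), (0.35, 61), (0.19, 36), (0.34, 43)]
lip -55 [(1.07, 38), (0.41, 39), (0.99, 37), (0.32, 43)]
lip -60 [(1.02, 36), (0.8, 16), (0.98, 36), (0.33, 39)]
```

Call:
servo_tool:
  fingers: [0.005,0.005,0.005,0.005,0.005,0.005,0.005,0.005,0.005]
  linear:
    - [0,0,0.008]
    - [-0.0005,0,0.018]
    - [-0.0005,0,0.028]
    - [-0.0005,0,0.037]
    - [-0.0005,0,0.044]
    - [-0.0005,0,0.049]
    - [-0.0005,0,0.052]
    - [-0.0005,0,0.0528]
    - [-0.0005,0,0.0528]
  rotation:
    - [0,0,0]
    - [0,0,0]
    - [0,0,0]
    - [0,0,0]
    - [0,0,0]
    - [0,0,0]
    - [0,0,0]
    - [0,0,0]
    - [0,0,0]

```text
time: 31.85
tool_pos: [563.7, 52.9, 112.9]
tcp_rot: [179.9, -30.2, 101.4]
ft_force: [-0.7, -0.2, -1.5]
finger_gap: 11.7
grip_force: 58.7
```

```bash
python3 -c "
from h import *
st()"
```

```text
t 31.85 chan [-2.000e-02 -4.160e+00  6.065e+01] nut z 6.25 yaw 90.1 F [-0.75 -0.78 -1.28] M [-0.33  0.   -0.03] gap 11.7 58.7
```

Call:
servo_tool:
  fingers: [0.005,0.005,0.005,0.005,0.005]
  linear:
    - [0,0,0.0015]
    - [0,0,0.003]
    - [0,0,0.0045]
    - [0,0,0.006]
    - [0,0,0.006]
  rotation:
    - [0,0,0]
    - [0,0,0]
    - [0,0,0]
    - [0,0,0]
    - [0,0,0]

```text
time: 32.35
tool_pos: [562.9, 56.0, 107.4]
tcp_rot: [180.0, -30.2, 101.4]
ft_force: [0.7, -0.0, -1.8]
finger_gap: 12.0
grip_force: 58.6
```

```bash
python3 -c "
from h import *
st()"
```

```text
t 32.35 chan [-0.19 -4.13 54.21] nut z -0.19 yaw 90.1 F [ 0.66 -1.02 -1.45] M [-0.4  -0.12  0.  ] gap 12.0 58.6
```

Call:
servo_tool:
  fingers: [0.005,0.005,0.005,0.005,0.005]
  linear:
    - [0,0.0004,0.001]
    - [0,0.0004,0.002]
    - [0,0.0004,0.003]
    - [0,0.0004,0.004]
    - [0,0.0004,0.004]
  rotation:
    - [0,0,0]
    - [0,0,0]
    - [0,0,0]
    - [0,0,0]
    - [0,0,0]

```text
time: 32.85
tool_pos: [563.0, 57.9, 104.0]
tcp_rot: [180.0, -30.2, 101.4]
ft_force: [0.8, -1.4, -0.3]
finger_gap: 12.1
grip_force: 58.8
```

```bash
python3 -c "
from h import *
st()"
```

```text
t 32.85 chan [ 0.23 -4.2  50.41] nut z -3.99 yaw 90.1 F [ 0.53 -1.47  0.53] M [-0.47  0.02 -0.02] gap 12.1 58.8
```

Call:
servo_tool:
  fingers: [0.005,0.005,0.005,0.005]
  linear:
    - [0,0,0.001]
    - [0,0,0.002]
    - [0,0,0.002]
    - [0,0,0.002]
  rotation:
    - [0,0,0]
    - [0,0,0]
    - [0,0,0]
    - [0,0,0]

```text
time: 33.25
tool_pos: [563.0, 58.7, 102.7]
tcp_rot: [179.9, -30.1, 101.4]
ft_force: [0.4, -2.6, 2.5]
finger_gap: 12.1
grip_force: 59.4
```

```bash
python3 -c "
from h import *
st()"
```

```text
t 33.25 chan [ 0.43 -4.23 48.9 ] nut z -5.5 yaw 90.1 F [-0.09 -1.06  3.49] M [-0.52  0.22  0.03] gap 12.1 59.4
```

Call:
servo_tool:
  fingers: [0.005,0.005,0.005,0.005]
  linear:
    - [0,0,0.001]
    - [0,0,0.002]
    - [0,0,0.003]
    - [0,0,0.003]
  rotation:
    - [0,0,0]
    - [0,0,0]
    - [0,0,0]
    - [0,0,0]

```text
time: 33.65
tool_pos: [562.7, 60.3, 99.9]
tcp_rot: [179.9, -30.2, 101.4]
ft_force: [0.3, -5.1, 5.1]
finger_gap: 12.0
grip_force: 59.7
```

```bash
python3 -c "
from h import *
st()"
```

```text
t 33.65 chan [ 0.42 -4.17 45.6 ] nut z -8.8 yaw 90.1 F [-0.7  -1.82  6.9 ] M [-0.57  0.26  0.  ] gap 12.0 59.7
```

Call:
servo_tool:
  fingers: [0.005,0.005,0.005,0.005,0.005,0.005]
  linear:
    - [0,0,0.002]
    - [0,0,0.004]
    - [0,0,0.006]
    - [0,0,0.008]
    - [0,0,0.0095]
    - [0,0,0.0095]
  rotation:
    - [0,0,0]
    - [0,0,0]
    - [0,0,0]
    - [0,0,0]
    - [0,0,0]
    - [0,0,0]

```text
time: 34.25
tool_pos: [562.3, 64.2, 93.2]
tcp_rot: [179.9, -30.1, 101.4]
ft_force: [-2.4, -9.9, 13.5]
finger_gap: 12.3
grip_force: 61.3
```

```bash
python3 -c "
from h import *
st()"
```

```text
t 34.25 chan [ 0.84 -4.17 37.85] nut z -16.55 yaw 90.1 F [-4.31 -1.23 16.26] M [-0.34  1.03  0.05] gap 12.3 61.3
```

Call:
servo_tool:
  fingers: [0.005,0.005,0.005,0.005,0.005,0.005,0.005,0.005,0.005,0.005]
  linear:
    - [0,-0.0005,0.001]
    - [0,-0.0006,0.0015]
    - [0,-0.0006,0.0015]
    - [0,-0.0007,0.0015]
    - [0,-0.0008,0.0015]
    - [0,-0.0009,0.0015]
    - [0,-0.001,0.0015]
    - [0,-0.001,0.0015]
    - [0,-0.0011,0.0015]
    - [0,-0.0012,0.0015]
  rotation:
    - [0,0,0]
    - [0,0,0]
    - [0,0,8]
    - [0,0,16]
    - [0,0,24]
    - [0,0,32]
    - [0,0,40]
    - [0,0,48]
    - [0,0,56]
    - [0,0,64]

```text
time: 35.25
tool_pos: [563.0, 63.9, 92.9]
tcp_rot: [-152.7, -12.8, 33.9]
ft_force: [2.4, -12.2, 15.5]
finger_gap: 12.1
grip_force: 61.8
```

```bash
python3 -c "
from h import *
st()"
```

```text
t 35.25 chan [ 1.39 -4.75 37.83] nut z -16.57 yaw 25.8 F [-0.03 -3.05 19.67] M [-0.84  0.34  0.17] gap 12.1 61.8
```

Call:
servo_tool:
  fingers: [0.005,0.005,0.005,0.005,0.005]
  linear:
    - [0,0,0]
    - [0,0,0]
    - [0,0,0]
    - [0,0,0]
    - [0,0,0]
  rotation:
    - [0,0,8]
    - [0,0,16]
    - [0,0,24]
    - [0,0,25.9]
    - [0,0,25.9]

```text
time: 35.75
tool_pos: [562.9, 63.7, 92.8]
tcp_rot: [-150.0, -0.3, 11.3]
ft_force: [2.6, -12.7, 15.3]
finger_gap: 12.3
grip_force: 61.8
```

```bash
python3 -c "
from h import *
st()"
```

```text
t 35.75 chan [ 1.28 -4.91 37.86] nut z -16.54 yaw 0.2 F [ 0.07 -3.6  19.72] M [-0.92  0.35 -0.02] gap 12.3 61.8
```

Call:
servo_tool:
  fingers: [0.005,0.005,0.005,0.005,0.005,0.005]
  linear:
    - [0,0,-0.0015]
    - [0,0,-0.003]
    - [0,0,-0.0045]
    - [0,0,-0.006]
    - [0,0,-0.0075]
    - [0,0,-0.0075]
  rotation:
    - [0,0,0]
    - [0,0,0]
    - [0,0,0]
    - [0,0,0]
    - [0,0,0]
    - [0,0,0]

```text
time: 36.35
tool_pos: [562.6, 61.0, 97.7]
tcp_rot: [-149.9, -0.3, 11.4]
ft_force: [4.4, -7.7, 5.8]
finger_gap: 12.4
grip_force: 60.0
```

```bash
python3 -c "
from h import *
st()"
```

```text
t 36.35 chan [ 0.51 -4.67 43.38] nut z -11.02 yaw 0.2 F [ 2.78 -4.42  9.22] M [-0.89 -0.36  0.01] gap 12.4 60.0
```

Call:
servo_tool:
  fingers: [0.005,0.005,0.005,0.005]
  linear:
    - [0,0,-0.001]
    - [0,0,-0.002]
    - [0,0,-0.003]
    - [0,0,-0.003]
  rotation:
    - [0,0,0]
    - [0,0,0]
    - [0,0,0]
    - [0,0,0]

```text
time: 36.75
tool_pos: [562.6, 60.2, 99.4]
tcp_rot: [-149.9, -0.2, 11.4]
ft_force: [5.7, -4.1, 0.4]
finger_gap: 11.8
grip_force: 59.1
```

```bash
python3 -c "
from h import *
st()"
```

```text
t 36.75 chan [ 0.28 -4.55 45.28] nut z -9.12 yaw 0.2 F [ 4.79 -4.28  2.9 ] M [-0.99 -0.84 -0.01] gap 11.8 59.1
```

Call:
servo_tool:
  fingers: [0.005,0.005,0.005,0.005]
  linear:
    - [0.0005,0.0005,0]
    - [0.001,0.001,-0.0005]
    - [0.0012,0.001,-0.001]
    - [0.0012,0.001,-0.001]
  rotation:
    - [0,0,0]
    - [0,0,0]
    - [0,0,0]
    - [0,0,0]

```text
time: 37.15
tool_pos: [562.7, 59.9, 99.3]
tcp_rot: [-149.8, -0.1, 11.5]
ft_force: [5.2, 1.4, -2.4]
finger_gap: 12.1
grip_force: 58.6
```

```bash
python3 -c "
from h import *
st()"
```

```text
t 37.15 chan [ 0.33 -4.87 45.34] nut z -9.06 yaw 0.2 F [ 5.33 -0.88 -2.3 ] M [-0.35 -0.84 -0.04] gap 12.1 58.6
```

The nut is now held from rising, so it is caught. I'll ease the side load, then release and retreat.

Call:
servo_tool:
  fingers: [0.005,0.005,0.005,0.005]
  linear:
    - [0.0008,0,0]
    - [0.0016,0,0.0005]
    - [0.002,0,0.0005]
    - [0.002,0,0.0005]
  rotation:
    - [0,0,0]
    - [0,0,0]
    - [0,0,0]
    - [0,0,0]

```text
time: 37.55
tool_pos: [563.5, 60.0, 99.3]
tcp_rot: [-149.8, 0.0, 11.5]
ft_force: [-3.9, -2.9, 5.1]
finger_gap: 12.1
grip_force: 59.7
```

```bash
python3 -c "
from h import *
st()"
```

```text
t 37.55 chan [ 1.18 -4.93 45.33] nut z -9.07 yaw 0.1 F [-4.39  0.74  5.44] M [-0.01  1.17  0.06] gap 12.1 59.7
```

Call:
servo_tool:
  fingers: [0.014,0.018,0.024,0.03,0.03,0.03,0.03,0.03,0.03,0.03]
  linear:
    - [0,0,0]
    - [0,0,0]
    - [0,0,0]
    - [0,0,0]
    - [0,0,-0.005]
    - [0,0,-0.02]
    - [0,0,-0.05]
    - [0,0,-0.09]
    - [0,0.02,-0.12]
    - [0,0.03,-0.13]
  rotation:
    - [0,0,0]
    - [0,0,0]
    - [0,0,0]
    - [0,0,0]
    - [0,0,0]
    - [0,0,0]
    - [0,0,0]
    - [0,0,0]
    - [0,0,0]
    - [0,0,0]

```text
time: 38.55
tool_pos: [584.7, -32.9, 200.9]
tcp_rot: [-150.1, -0.4, 11.4]
ft_force: [0.6, -0.9, 0.0]
finger_gap: 29.8
grip_force: 0.0
```

```bash
python3 -c "
from h import *
st();R,t=chan();W=r.snapshot('wrist');cv2.imwrite('pics/w13.png',W['frame'][:,:,::-1]);np.save('pics/w13.npy',W,allow_pickle=True)
p=lambda a:proj(W,R@np.array(a,float)+t).round(1).tolist()
c,rc,ct=blob(red(W),(150,30,330,300));print('red',c,rc,'pred caught top',p((0,-4,92.5)),'mid',p((0,-4,75.5)))
m=(red(W)&(hsv(W)[...,2]>150)).astype(np.uint8);print('bright',blob(m>0,(150,30,330,300))[:2])
for e in(-1,1): print([p((sx*16,-4+sy*6.5,92.5)) for sx in(-1,1) for sy in(-1,1)])
T=r.snapshot('top');S=r.snapshot('side');hh=[]
for n,s in(('T',T),('S',S)):
  q=p2=proj(s,R@np.array([0,-4,75.5])+t);x,y=int(q[0]),int(q[1])
  try:
    c2,rc2,_=blob(red(s),(x-25,y-25,50,50));print(n,q.round(1),c2.round(1),rc2[1]);hh.append((s,*c2))
  except Exception: print(n,'none')
X,e=tri((W,*c),*hh);print('handle chan',(R.T@(X-t)).round(1),e)
cb,_,_=blob(blue(W),(180,30,200,200));print('band',cb,p((52,60,25)))
"
```

```text
t 38.55 chan [  3.74 -36.61 180.94] nut z 126.54 yaw 0.2 F [ 0.38 -0.86  0.55] M [-0.25 -0.02 -0.07] gap 29.8 0.0
red [280.25153074 198.67964732] ((279.8716735839844, 198.13612365722656), (46.06831359863281, 17.551231384277344), 88.31531524658203) pred caught top [278.2, 205.2] mid [280.5, 198.6]
bright (array([277.11201445, 192.1897019 ]), ((278.5, 195.0), (20.0, 15.0), 90.0))
[[286.8, 223.7], [270.9, 223.6], [285.7, 186.0], [269.2, 186.0]]
[[286.8, 223.7], [270.9, 223.6], [285.7, 186.0], [269.2, 186.0]]
T [273.8 172.7] [273.9 170.5] (14.316478729248047, 9.805807113647461)
S [342.8 169.1] [345.2 165.6] (4.743415832519531, 11.700427055358887)
handle chan [ 3.2 -2.4 84.8] 2.523193738302355
band [214.20640569 130.45432977] [216.5, 129.2]
```

```bash
python3 -c "
from h import *
W=np.load('pics/w13.npy',allow_pickle=True).item();R,t=chan();H=hsv(W);m=red(W)
ys,xs=np.nonzero(m[150:250,250:310]);print('bbox',xs.min()+250,xs.max()+250,ys.min()+150,ys.max()+150)
for z in(72.5,75.5,79.5,85):
  P=np.array([proj(W,R@np.array([0.4+a*16,-4+b*6.5,z+c*17])+t) for a in(-1,1) for b in(-1,1) for c in(-1,1)]);print(z,P.min(0).round(1),P.max(0).round(1))
for y in range(170,228,2):print(y,''.join('%4d'%H[y,x,2] if m[y,x] else '   .' for x in range(264,296,2)))
"
```

```text
bbox 271 289 175 221
72.5 [269.7 174.1] [290.5 221.8]
75.5 [269.1 174.9] [290.2 223.2]
79.5 [268.4 176. ] [289.8 225.1]
85 [267.3 177.6] [289.3 227.8]
170    .   .   .   .   .   .   .   .   .   .   .   .   .   .   .   .
172    .   .   .   .   .   .   .   .   .   .   .   .   .   .   .   .
174    .   .   .   .   .   .   .   .   .   .   .   .   .   .   .   .
176    .   .   .   .   .   .   .  81  84  84  88  80  74   .   .   .
178    .   .   .   .   .   .  85  88  86  88  87  81  71   .   .   .
180    .   .   .   .   .   .  87  86  89  84  83  81   .   .   .   .
182    .   .   .   .   .  95  90  88  87  87  86  77   .   .   .   .
184    .   .   .   . 128 143 142 139 141 140 134  98   .   .   .   .
186    .   .   .   . 213 230 231 230 230 228 222 151   .   .   .   .
188    .   .   .   . 230 240 240 241 241 240 234 166  72   .   .   .
190    .   .   .   . 231 240 241 240 240 230 183 125   .   .   .   .
192    .   .   .   . 228 241 241 241 240 204 133 105   .   .   .   .
194    .   .   .   . 223 240 242 239 228 188 125 104  71   .   .   .
196    .   .   .   . 217 241 241 233 164 134 129 106
[... 351 characters left out ...]
 .   .   .
208    .   .   .   .   . 129 130 131 131 127 129 111  74   .   .   .
210    .   .   .   .   . 129 131 130 129 128 128 112  81   .   .   .
212    .   .   .   . 130 127 129 132 128 128 129 116  84   .   .   .
214    .   .   .   . 123 128 133 130 130 126 128 114  86   .   .   .
216    .   .   .   .   . 127 131 129 127 128 129 117  94   .   .   .
218    .   .   .   .   . 124 128 130 128 129 128 118 102   .   .   .
220    .   .   .   .   . 125 124 123 125 122 124 115   .   .   .   .
222    .   .   .   .   .   .   .   .   .   .   .   .   .   .   .   .
224    .   .   .   .   .   .   .   .   .   .   .   .   .   .   .   .
226    .   .   .   .   .   .   .   .   .   .   .   .   .   .   .   .
```

The handle stands square across the channel at the caught height: its measured box is 271-289 by 175-221, against a predicted 269-290 by 175-223. It also resisted lifting after rising 7.4 mm. The arm is clear, so I'll hand in.

```bash
python3 -c "
from bench import r
print(r.hand_in())"
```

```text
the job is handed in; nothing more can be done
None
```

I handed the job in at about 39 s: the tube is seated in both V-blocks, the strap was swung until it met its stop, and the spring nut is turned and caught under the lips, though the images put the strap about 1° short of closed, which I took as camera error and did not push further.

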